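Set out the soldering consumables, oldest flux first, and refill the flux lane

ROBOT

A 7-joint arm with a two-finger parallel gripper is mounted at the origin on a cart in front of the work surface, level with it; the furniture and walls round the work are solid. World frame = base frame: x ahead of the robot, y to its left, z up, the work surface at z = 0. Lengths are in m, angles in degrees, forces in N, time in s.
With the tool pointing down it reaches from about 0.4 to 0.85 m from the base axis. Payload 4.5 kg.
Tool frame: the origin (TCP) lies midway between the tips of the shut fingers; the grasp point (between the pads) lies robot.pinch_z behind it (robot.pinch_z is the distance from the TCP to the grasp point, in m); z points along the fingers, y is the direction in which the jaws open and shut (so a half turn about z gives the same grasp; the last joint's range is limited). The gripper opens to 88 mm and grips with 3 to 60 N. Pads are 18 mm wide; open, the fingers measure 123 mm over their backs; the gripper's body (75 mm by 187 mm) begins 45 mm behind the grasp point.
Start: joints at [77.109, 39.483, -11.15, 89.685, 9.013, 51.709, -12.324], TCP at [0.16, -0.604, 0.239] pointing down, gripper open.
Joint ranges: [-172.22, 172.22], [-26.19, 119.32], [-84.43, 86.54], [7.71, 146.69], [-57.33, 237.33], [2.42, 119.75], [-152.13, 152.13]. Speed limits (degrees/s): [147.25, 147.25, 180, 180, 180, 180, 180].

INTERFACE

Orientations are given as a 3x3 rotation matrix whose columns are the frame's x, y, z axes.
In Python, from station import robot gives the robot as it stands.
- The arm moves only by the tool carry_out, never from a script. Its argument "moves" is text: rows parted by semicolons, each of 4 numbers parted by spaces: the shift along the tool's x, y, z in m, then the turn about the tool's z in rad. In form: dx dy dz yaw; .... A call has 1 to 20 rows; each row is the pose to reach, as a shift and turn from the pose commanded when the call began, along the tool's axes at that moment; what a row does not reach only later rows make up. A row lasts 1/12 s, in which the tool goes at most 41.7 mm and 7.16 degrees, less where a joint would pass 70% of its speed; a pose out of reach is approached as far as the arm can. A call with a gripper value outside its range is refused whole. "gripper" is the closure, from 0 (fully open) to 1 (shut), set as the call begins (left out, the last holds). The fingers move at their own pace and stop on an object; "force" is the grip in N (left out, the last holds). Time passes only in rows, so rows that repeat a pose let the fingers close. It gives the time, the measured TCP pose, the force and the opening at its end, in the units of the state.
- robot.state(): the state, without advancing time (a new reading comes with each control period).
- robot.grab_frame(name): name is "scene" or "top" or "wrist"; returns the picture (384x512x3 uint8, red, green, blue); there is no depth.
- robot.get_calibration(name): a dict with "mtx" (3x3 intrinsics, pixels), "rvec" (rotation vector, rad) and "tvec" (3), from world to camera coordinates, as OpenCV has them; the wrist camera has in their place "tool_from_camera" (4x4, takes a point from camera to tool coordinates, whose origin is the TCP and whose axes are the flange's). Camera axes: x right, y down, z forward; pixel columns grow to the right and rows downward; lengths in m; the calibration is good to about 2 mm. The wrist camera is an equidistant fisheye: a pixel r from the principal point sees the ray r / f radians off the axis. A picture is of the moment at which its call begins: read the wrist's pose just before it. get_calibration takes no time and is no camera call.
- robot.sign_off(): hands the job in, once; it reports no verdict.
The state is a dict: "t": time; "q": joint angles; "joint_velocities": joint speeds; "joint_efforts": joint torques, N m; "ee_pos": TCP position; "eef_rot": TCP orientation; "wrist_force": force on the tool from outside, world axes, zero at the start; "wrist_torque": the same for the moment, N m; "opening": opening from 0.0 (shut) to 1.0 (fully open).
Only numpy, scipy, OpenCV 4.12 (cv2) and the standard library are available. Lean on these libraries where they do the work, as an engineer would, in place of code of your own. Each camera call takes 0.05 s, during which the arm holds its last target.

TASK

Get the soldering place ready: put the solder spool that stands among the holders into the large round dish, lay the tweezers flat along the long rest, and stand the oldest flux pot, the one at the low front end of the sloping wheel lane, in the small round dish. Let the other two pots roll down to the front of the lane, and load the fresh flux pot that stands on the bench behind them. Do not tip any flux pot over.

Things in the scene. Friction and masses are not known exactly. Their poses are not given: they have to be found in the camera images.
- pot_front_mid (a point): The oldest flux pot: round jar, yellow-brown body 35 mm in diameter, white lid (top 10 mm) 37 mm in diameter, 28 mm tall, about 45 g. It starts as the lowest, foremost of three in the lane, at its front stop, leaning 10 deg with it; grip it across the lane. The point is its centre, half-way up; z its own axis. All four pots look the same: tell them apart by place.
- pot_second_mid (a point): A flux pot like the first, the second in the lane, lightly touching the first from behind, 37 mm up the slope. Centre, half-way up.
- pot_third_mid (a point): A flux pot like the first, the third and last in the lane, touching the second from behind. Centre, half-way up.
- pot_new_mid (a point): A flux pot like the first, the fresh one; it stands upright by itself on the bench. Centre, half-way up.
- spool_mid (a point): Solder spool standing on its flange: grey wire between dark flanges (not the one at the back of the bench by the bottle), 56 mm diameter, 40 mm tall, about 0.25 kg. Centre, half-way up (20 mm); z is its own axis.
- tweezers_mid (a point): Thin pointed steel tweezers lying on their side: 120 mm long along y, 11 mm wide along x, 8 mm thick, about 18 g. The point is the centre, half-way up (4 mm), also the balance point; grip across them there.
- lane_rear (a point): Fixed aluminium wheel lane, 41 mm wide inside, falls 10 deg to its front (level -x; y across). The point: loading place on the wheels, 44 mm above the bench; a pot base set here (8 mm spare each way along x) clears two pots at the front, then rolls down to them. Flared rims end 11 to 14 mm above the wheels, 31 mm either side. 130 mm long inside: three pots fill it. Final base centres: 82, 45, 9 mm in front of the point.
- pot_dish: Small round grey dish, fixed, for one flux pot: dark foot 76 mm in diameter, floor 54 mm in diameter and 3 mm above the bench, wall flared outward to a mouth of 64 mm (72 mm outside), rim 13 mm above the bench. Origin at the centre of the underside, on the bench; z up.
- spool_dish: Large round grey dish, fixed, for the solder spool: dark foot 95 mm in diameter, floor 73 mm in diameter and 3 mm above the bench, wall flared outward to a mouth of 83 mm (91 mm outside), rim 13 mm above the bench. Origin at the centre of the underside, on the bench; z up.
- tweezers_rest: Long narrow grey rest with a dark liner, fixed, for the tweezers: plate 50 x 158 mm, 3 mm thick, long along its y, with outward-leaning walls round both ends, 13 mm high above the bench; the middle 72 mm of both long sides is open for fingers. Floor between the walls 28 x 135 mm, 3 mm above the bench; mouth 38 x 145 mm. The tweezers lie along y, either way round. Origin at the centre of the underside; z up.
Things that resemble listed ones, but are neither listed nor needed, are in the scene too. What is shaped like the part that bears pot_new_mid but blue is not meant.

How it is judged (in metres and radians):
At the end, for the whole second after the job is handed in: Oldest pot upright on the small dish's floor (centre within 12 mm), spool likewise in the large dish, tweezers flat in the rest (12 mm each way, 0.2 rad); in the lane former second, third and fresh pot, front to back, each within 12 mm of its place along it and 8 mm across; all at rest (horizontal distance between pot_front_mid and pot_dish below 0.012 m and z of pot_front_mid in the frame of pot_dish below 0.02 m and angle between each of pot_front_mid, spool_mid, tweezers_mid's own z axis and vertical below 0.12 rad and horizontal distance between spool_mid and spool_dish below 0.012 m and z of spool_mid in the frame of spool_dish below 0.026 m and x of tweezers_mid in the frame of tweezers_rest between -0.012 and 0.012 m and y of tweezers_mid in the frame of tweezers_rest between -0.012 and 0.012 m and z of tweezers_mid in the frame of tweezers_rest below 0.012 m and angle between the y axis of tweezers_mid and the y axis of tweezers_rest, either way round below 0.2 rad and x of pot_second_mid in the frame of lane_rear between -0.0965 and -0.0725 m and y of pot_second_mid in the frame of lane_rear between -0.008 and 0.008 m and angle between each of pot_second_mid, pot_third_mid, pot_new_mid's own z axis and vertical below 0.3 rad and x of pot_third_mid in the frame of lane_rear between -0.0597 and -0.0357 m and y of pot_third_mid in the frame of lane_rear between -0.008 and 0.008 m and x of pot_new_mid in the frame of lane_rear between -0.023 and 0.001 m and y of pot_new_mid in the frame of lane_rear between -0.008 and 0.008 m and linear speed of each of pot_front, pot_second, pot_third, pot_new, spool, tweezers below 0.02 m/s); the robot touches nothing.
It fails at once if a flux pot was tipped over (its axis more than 57 degrees from upright) (angle between any of pot_front_mid, pot_second_mid, pot_third_mid, pot_new_mid's own z axis and vertical above 1 rad).
It also fails if it takes over 102 s, if anything falls off the work surface, if the arm or the gripper's body presses on something with over 40 N, if the wrist force passes 120 N, or if a joint passes its speed limit or range.

## Working session

There is one attempt and no reset: what is moved stays moved. The work goes in short steps, Python scripts to look and compute and a tool call to move; the robot and the scene stay as the last step left them, time stands still between calls to the robot, and variables do not carry over. Pictures are saved under pics/ and viewed, and the job is handed in when it is done.

Besides the shell and the picture viewer there is one more tool, called after "Emit:" as a command line: name --argument value ..., lists and objects as JSON in quotes. carry_out: Moves the arm, as the interface text tells. Its arguments: {"type":"object","properties":{"moves":{"type":"string"},"gripper":{"type":"number"},"force":{"type":"number"}},"required":["moves"]}

```bash
mkdir -p pics; ls
python3 - <<'E'
from station import robot
import cv2
s=robot.state();print(s['t'],s['ee_pos'],s['eef_rot'],s['opening'],robot.pinch_z)
for n in("scene","top","wrist"):
    im=robot.grab_frame(n);cv2.imwrite(f"pics/{n}0.png",im[...,::-1]);print(n,robot.get_calibration(n))
E
```

```text
pics
0.0 [ 0.15972415 -0.60359034  0.23790851] [[ 9.66678267e-01  2.55993722e-01 -5.85068438e-04]
 [ 2.55994363e-01 -9.66676699e-01  1.74508025e-03]
 [-1.18842438e-04 -1.83670538e-03 -9.99998306e-01]] 1.0053568850978516 0.0187
scene {'mtx': array([[383.98014542,   0.        , 246.77591186],
       [  0.        , 383.98014542, 189.47018266],
       [  0.        ,   0.        ,   1.        ]]), 'rvec': array([ 0.9374271 , -2.26611168,  1.29275321]), 'tvec': array([0.34856777, 0.25266063, 0.77823355])}
top {'mtx': array([[464.10397761,   0.        , 262.85129301],
       [  0.        , 464.10397761, 179.36244859],
       [  0.        ,   0.        ,   1.        ]]), 'rvec': array([ 2.10486637, -2.1501562 ,  0.15628366]), 'tvec': array([-0.03487665,  0.54823829,  1.22216541])}
wrist {'mtx': array([[297.31863964,   0.        , 255.79836437],
       [  0.        , 297.31863964, 189.55341294],
       [  0.        ,   0.        ,   1.        ]]), 'tool_from_camera': array([[ 5.79749721e-05, -9.49727113e-01, -3.13078915e-01,
         8.15444232e-02],
       [ 9.99999998e-01,  5.21407217e-05,  2.70076151e-05,
         3.24924612e-06],
       [-9.32570374e-06, -3.13078916e-01,  9.49727115e-01,
        -1.46468126e-01],
       [ 0.00000000e+00,  0.00000000e+00,  0.00000000e+00,
         1.00000000e+00]])}
```

View pics/scene0.png

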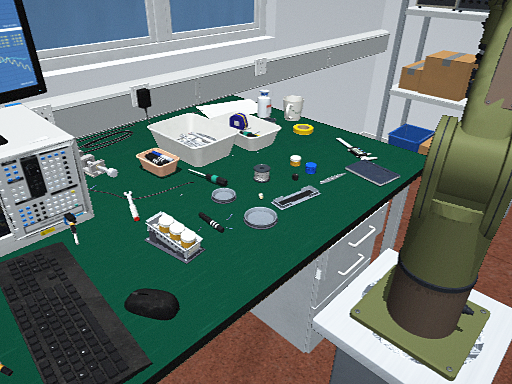

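View pics/top0.png

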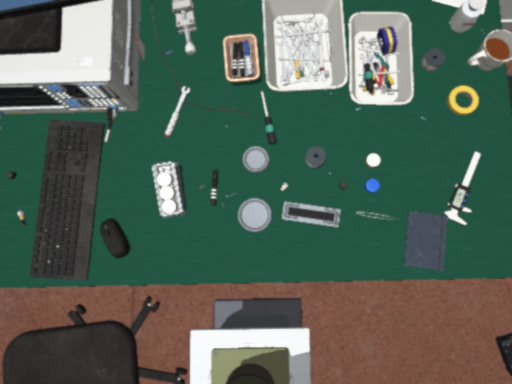

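View pics/wrist0.png

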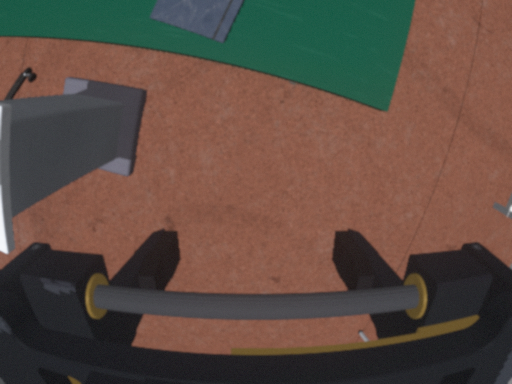

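```bash
cat > h.py <<'E'
import numpy as np,cv2
from station import robot
def ray(n,uv,st=None):
    c=robot.get_calibration(n);K=c['mtx']
    if n=="wrist":
        p=np.array([(uv[0]-K[0,2])/K[0,0],(uv[1]-K[1,2])/K[1,1]]);r=np.linalg.norm(p)
        d=np.r_[np.sin(r)*p/max(r,1e-9),np.cos(r)]
        T=c['tool_from_camera'];R=np.array(st['eef_rot'])
        return R@T[:3,3]+np.array(st['ee_pos']),R@T[:3,:3]@d
    R=cv2.Rodrigues(c['rvec'])[0]
    d=R.T@np.linalg.inv(K)@np.r_[uv,1]
    return -R.T@c['tvec'],d
def at(n,uv,z,st=None):
    o,d=ray(n,uv,st);return o+d*(z-o[2])/d[2]
def proj(n,P,st=None):
    c=robot.get_calibration(n);K=c['mtx']
    P=np.array(P,float)
    if n=="wrist":
        T=c['tool_from_camera'];R=np.array(st['eef_rot'])
        p=T[:3,:3].T@(R.T@(P-np.array(st['ee_pos']))-T[:3,3])
        th=np.arctan2(np.hypot(p[0],p[1]),p[2]);k=th/np.hypot(p[0],p[1])
        return np.array([K[0,0]*p[0]*k+K[0,2],K[1,1]*p[1]*k+K[1,2]])
    return cv2.projectPoints(P[None],c['rvec'],c['tvec'],K,None)[0][0,0]
def tri(uv1,uv2,a="top",b="scene"):
    o1,d1=ray(a,uv1);o2,d2=ray(b,uv2)
    A=np.c_[d1,-d2];t=np.linalg.lstsq(A,o2-o1,rcond=None)[0]
    p,q=o1+d1*t[0],o2+d2*t[1];return (p+q)/2,np.linalg.norm(p-q)
def crop(im,x0,x1,y0,y1,k,fn):
    cv2.imwrite(fn,cv2.resize(im[y0:y1,x0:x1,::-1],None,fx=k,fy=k,interpolation=cv2.INTER_CUBIC))
E
python3 - <<'E'
import cv2
from h import crop
t=cv2.imread('pics/top0.png')[...,::-1]; s=cv2.imread('pics/scene0.png')[...,::-1]
crop(t,140,410,130,240,2.9,'pics/t1.png')
crop(s,140,360,140,265,3.6,'pics/s1.png')
from h import at
for n,uv,z in [("spool",(316,157),.04),("pot",(374,160),.028),("blue",(373,186),.02),("pdish",(256,159),.013),("sdish",(254,215),.013),("rest",(311,214),.01),("twz",(376,215),.004),("l1",(165,180),.07),("l3",(170,207),.06)]: print(n,at("top",uv,z).round(3))
E
```

```text
spool [ 0.607 -0.194  0.04 ]
pot [ 0.597 -0.355  0.028]
blue [ 0.526 -0.35   0.02 ]
pdish [ 0.611 -0.028  0.013]
sdish [ 0.453 -0.02   0.013]
rest [ 0.453 -0.177  0.01 ]
twz [ 0.447 -0.357  0.004]
l1 [0.547 0.216 0.07 ]
l3 [0.475 0.204 0.06 ]
```

View pics/t1.png

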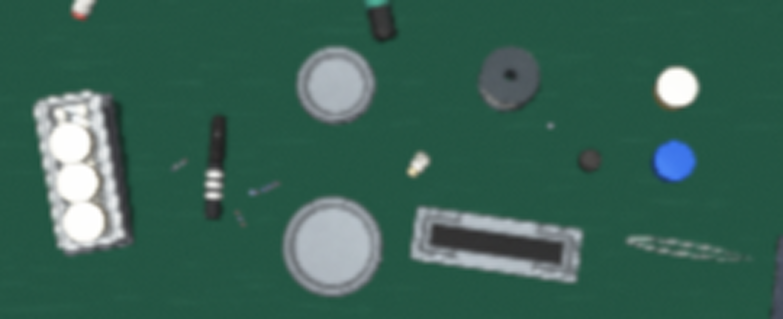

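View pics/s1.png

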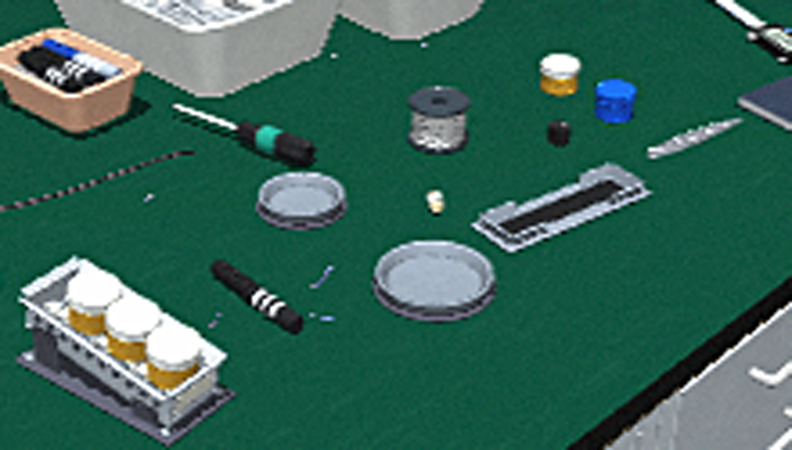

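Run:
```python
import cv2,numpy as np
from h import *
t=cv2.imread('pics/top0.png')
hsv=cv2.cvtColor(t,cv2.COLOR_BGR2HSV)
m=((hsv[...,0]<65)|(hsv[...,0]>95)|(hsv[...,1]<90)).astype(np.uint8)*255
m[:120]=0;m[260:]=0
cs,_=cv2.findContours(m,cv2.RETR_EXTERNAL,cv2.CHAIN_APPROX_NONE)
for c in cs:
    if len(c)<12: continue
    (x,y),(w,h),a=cv2.minAreaRect(c);M=cv2.moments(c);
    if not(140<x<420): continue
    if M['m00']<20: continue
    cx,cy=M['m10']/M['m00'],M['m01']/M['m00']
    print(np.round([x,y,w,h,a,cx,cy,M['m00']],1),'z0',at("top",(cx,cy),0).round(4))
# white lids
w=((hsv[...,1]<25)&(hsv[...,2]>200)).astype(np.uint8)*255
n,l,s,c=cv2.connectedComponentsWithStats(w)
for i in range(1,n):
    if s[i,4]>40 and 120<c[i][1]<260: print('white',s[i],c[i])
print('grid'); 
s0=cv2.imread('pics/scene0.png');cv2.imwrite('pics/lane_s.png',cv2.resize(s0[205:270,140:210],None,fx=8,fy=8,interpolation=cv2.INTER_CUBIC))
cv2.imwrite('pics/lane_t.png',cv2.resize(t[155:225,145:195],None,fx=8,fy=8,interpolation=cv2.INTER_CUBIC))
```

```text
[375.  215.3  38.6   5.9   9.5 372.8 214.9 141. ] z0 [ 0.4477 -0.3495  0.    ]
[ 310.8  213.8   59.3   19.7    8.4  310.7  213.8 1085. ] z0 [ 0.4544 -0.1773  0.    ]
[254.  214.5  35.   34.   90.  254.2 214.5 933. ] z0 [ 0.4558 -0.0197  0.    ]
[343.  185.    6.    6.   90.  342.9 184.9  33. ] z0 [ 0.5338 -0.2707  0.    ]
[283.3 186.3   6.4   9.9  45.  283.9 186.2  46.5] z0 [ 0.5339 -0.1047  0.    ]
[371.5 185.   14.   15.   90.  371.8 185.2 168.5] z0 [ 0.5312 -0.3514  0.    ]
[213.5 187.   34.    7.   90.  213.6 188.4 150.5] z0 [0.5322 0.0937 0.    ]
[ 168.5  188.8   56.2   28.3   80.5  168.3  188.8 1453. ] z0 [0.534  0.2223 0.    ]
[373.  159.5  15.   16.   90.  372.7 159.8 189. ] z0 [ 0.6039 -0.3583  0.    ]
[315.  157.   22.   20.   90.  315.  156.8 352.5] z0 [ 0.6166 -0.1953  0.    ]
[255.5 159.   26.   27.   90.  255.3 158.9 572. ] z0 [ 0.6142 -0.0256  0.    ]
[271.1 137.5  11.2   7.5  78.7 271.1 137.3  66.5] z0 [ 0.6764 -0.072   0.    ]
[169.8 127.5   7.9  19.4  23.2 169.7 127.9 119.5] z0 [0.7118 0.2206 0.    ]
white [463 152  17  34 202] [470.96534653 168.52475248]
white [367 154  13  12 133] [373.03759398 159.53383459]
white [155 163  27  53 711] [167.1068917  190.65822785]
white [445 209  21  15 122] [454.18852459 215.71311475]
grid
```

View pics/lane_s.png

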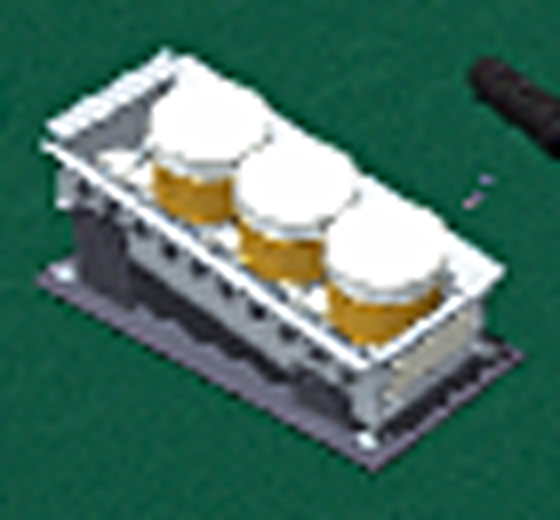

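View pics/lane_t.png

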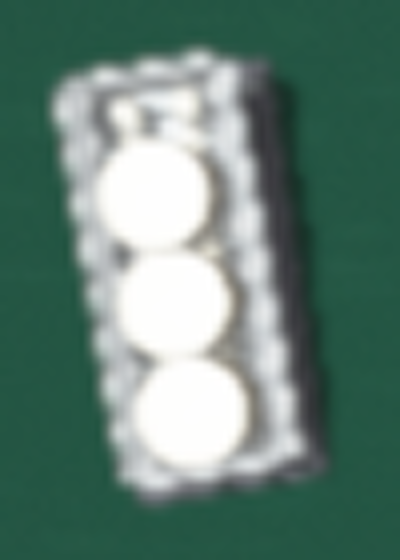

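Run:
```python
from h import *
P=[at("top",uv,z) for uv,z in [((168.3,205.9),.057),((166.3,192.3),.0635),((163.9,178.8),.070)]]
for p in P:print(p.round(4), proj("scene",p).round(1))
d=P[2]-P[0];yaw=np.degrees(np.arctan2(d[1],d[0]));print('yaw',yaw,np.linalg.norm(d[:2]))
u=d[:2]/np.linalg.norm(d[:2])
for p,s in zip(P,(82,45,9)):print('lane_rear est',p[:2]+u*(s+4.9)/1000)
for n,uv,z in [("spool",(315.9,156.3),.04),("pot",(373.0,159.5),.028),("pdish",(255.4,158.9),.008),("sdish",(254.1,214.6),.008),("rest",(310.8,213.8),.006),("twz",(375,215.3),.004)]:
  p=at("top",uv,z);print(n,p.round(4),proj("scene",p).round(1))
```

```text
[0.4789 0.2089 0.057 ] [188.3 233.2]
[0.515  0.2133 0.0635] [177.3 225.3]
[0.5508 0.2188 0.07  ] [166.4 217.9]
yaw 7.894179390649884 0.07262656554673236
lane_rear est [0.56493652 0.22078755]
lane_rear est [0.56439303 0.22015786]
lane_rear est [0.56456662 0.22073626]
spool [ 0.6092 -0.194   0.04  ] [262.8 166.6]
pot [ 0.599  -0.3528  0.028 ] [295.6 155.9]
pdish [ 0.6127 -0.026   0.008 ] [223.9 193.6]
sdish [ 0.4549 -0.0197  0.008 ] [260.8 215.7]
rest [ 0.4539 -0.177   0.006 ] [296.6 195.4]
twz [ 0.4461 -0.3545  0.004 ] [332.1 176.9]
```

```bash
cat >> h.py <<'E'
def plan(x,y,z,psi=None):
    s=robot.state();R=np.array(s['eef_rot']);p=np.array(s['ee_pos'])
    cur=np.degrees(np.arctan2(R[1,0],R[0,0]))
    if psi is None: psi=cur
    d=R.T@(np.array([x,y,z])-p)
    yaw=-np.radians((psi-cur+180)%360-180)
    print('t %.2f psi %.2f q7 %.0f q1 %.0f'%(s['t'],cur,s['q'][6],s['q'][0]),'pos',p.round(4),'shift',d.round(4),'yaw %.4f'%yaw,'rows',max(np.linalg.norm(d)/.0417,abs(np.degrees(yaw))/7.16).round(1))
E
python3 - <<'E'
from h import *
plan(.446,-.3545,.12,81)
E
```

```text
t 0.15 psi 14.83 q7 -12 q1 77 pos [ 0.1598 -0.6038  0.2381] shift [ 0.3405 -0.1675  0.1183] yaw -1.1548 rows 9.5
```

Look-alikes, by top-view pixel:
- **Spool:** (316,157) among the holders, or (433,59) by the bottle. I choose the first.
- **Fresh pot:** white lid at (373,160), or the blue one at (372,185). I choose the white.
- **Tweezers:** (375,215), or the caliper at (463,187). I choose the first.
- **Front pot:** of the three lids at (168,206), (166,192) and (164,179), I choose (168,206), the robot-side end. The scene crop shows that end is the low one.
- **Dishes:** small one at (255,159), large one at (254,215).

The two close crops confirm these choices.

Emit:
carry_out --moves "0.34 -0.1675 0.118 -1.155;0.34 -0.1675 0.118 -1.155;0.34 -0.1675 0.118 -1.155;0.34 -0.1675 0.118 -1.155;0.34 -0.1675 0.118 -1.155;0.34 -0.1675 0.118 -1.155;0.34 -0.1675 0.118 -1.155;0.34 -0.1675 0.118 -1.155;0.34 -0.1675 0.118 -1.155;0.34 -0.1675 0.118 -1.155;0.34 -0.1675 0.118 -1.155;0.34 -0.1675 0.118 -1.155;0.34 -0.1675 0.118 -1.155;0.34 -0.1675 0.118 -1.155" --gripper 0

```text
t: 1.32
ee_pos: [0.4442, -0.3572, 0.1209]
eef_rot: [[0.16, 0.987, -0.001], [0.987, -0.16, -0.001], [-0.002, -0.001, -1.0]]
wrist_force: [-0.3, 0.2, -0.7]
opening: 1.002
```

Run:
```python
from h import *
plan(.446,-.3545,.12,81)
im=robot.grab_frame("wrist");cv2.imwrite('pics/w1.png',im[...,::-1])
```

```text
t 1.32 psi 80.81 q7 -2 q1 47 pos [ 0.4442 -0.3572  0.1209] shift [0.0029 0.0014 0.0009] yaw -0.0033 rows 0.1
```

View pics/w1.png

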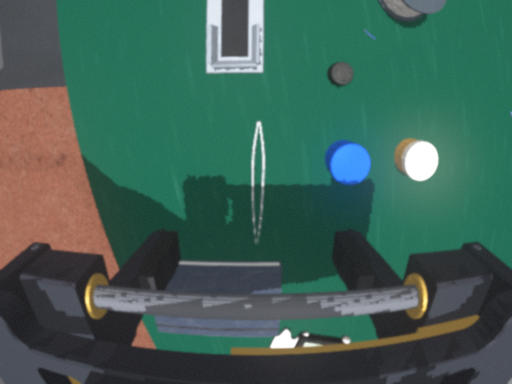

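Run:
```python
from h import *
s=robot.state()
im=cv2.imread('pics/w1.png')
hsv=cv2.cvtColor(im,cv2.COLOR_BGR2HSV)
sub=np.zeros(im.shape[:2],bool);sub[105:258,240:280]=1
m=sub&((hsv[...,1]<100)|(hsv[...,0]<60)|(hsv[...,0]>100))&(hsv[...,2]>50)
m[258:]=0
ys,xs=np.nonzero(m)
P=np.array([at("wrist",(x,y),.006,s)[:2] for x,y in zip(xs,ys) ])
c=P.mean(0);w,v=np.linalg.eigh(np.cov(P.T));a=v[:,1]*np.sign(v[1,1]);t=(P-c)@a;n=(P-c)@v[:,0]
print(c,'ext',t.min(),t.max(),n.min(),n.max(),'ang',np.degrees(np.arctan2(a[1],a[0])),'mid',c+a*(t.min()+t.max())/2)
cv2.imwrite('pics/w1c.png',cv2.resize(np.hstack([im[100:270,220:300],cv2.cvtColor(m[100:270,220:300].astype(np.uint8)*255,8)]),None,fx=3.5,fy=3.5))
for n,uv,z in [("lid",(421,160),.028),("blue",(350,163),.02)]:print(n,at("wrist",uv,z,s))
```

```text
[ 0.4466941  -0.35278931] ext -0.06562544426145767 0.05453930142607098 -0.006648169295282031 0.006984582362325051 ang 79.9305196897905 mid [ 0.44572494 -0.35824699]
lid [ 0.59873398 -0.35069175  0.028     ]
blue [ 0.53019343 -0.34622853  0.02      ]
```

View pics/w1c.png

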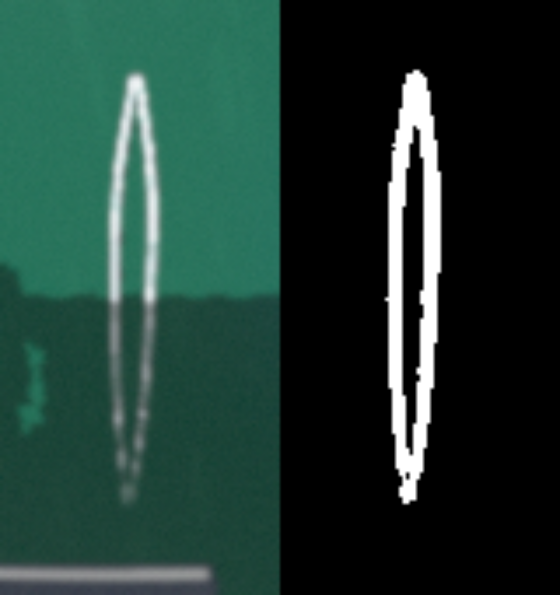

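Run:
```python
from h import *
plan(.4457,-.358,.0035,79.9)
```

```text
t 1.37 psi 80.81 q7 -2 q1 47 pos [ 0.4443 -0.3571  0.121 ] shift [-0.0004  0.0016  0.1175] yaw 0.0159 rows 2.8
```

Emit:
carry_out --moves "0 0.0016 0.03 0.016;0 0.0016 0.06 0.016;0 0.0016 0.085 0.016;0 0.0016 0.1 0.016;0 0.0016 0.1 0.016;0 0.0016 0.1 0.016"

```text
t: 1.87
ee_pos: [0.4464, -0.3563, 0.0206]
eef_rot: [[0.174, 0.985, -0.001], [0.985, -0.174, -0.0], [-0.0, -0.001, -1.0]]
wrist_force: [-0.1, -0.4, -0.4]
opening: 0.998
```

Run:
```python
from h import *
plan(.4457,-.358,.0035,79.9)
```

```text
t 1.87 psi 79.99 q7 -7 q1 43 pos [ 0.4464 -0.3563  0.0206] shift [-0.0018 -0.0004  0.0171] yaw 0.0016 rows 0.4
```

Emit:
carry_out --moves "-0.0018 -0.0004 0.01 0;-0.0018 -0.0004 0.017 0;-0.0018 -0.0004 0.017 0;-0.0018 -0.0004 0.017 0"

```text
t: 2.2
ee_pos: [0.4466, -0.3574, 0.0038]
eef_rot: [[0.172, 0.985, -0.0], [0.985, -0.172, -0.0], [-0.0, 0.0, -1.0]]
wrist_force: [-0.0, -0.2, 1.1]
opening: 1.001
```

Emit:
carry_out --moves "0 0 0 0;0 0 0 0;0 0 0 0;0 0 0 0;0 0 0 0;0 0 0 0;0 0 0 0;0 0 0 0;0 0 0 0;0 0 0 0" --gripper 1 --force 12

```text
t: 3.03
ee_pos: [0.4467, -0.3572, 0.0037]
eef_rot: [[0.172, 0.985, -0.0], [0.985, -0.172, -0.0], [-0.0, 0.0, -1.0]]
wrist_force: [0.7, -0.2, 0.1]
opening: 0.27
```

Run:
```python
from h import *
plan(.4457,-.358,.07,79.9)
im=robot.grab_frame("wrist");cv2.imwrite('pics/w2.png',im[...,::-1])
```

```text
t 3.03 psi 80.09 q7 -8 q1 42 pos [ 0.4467 -0.3572  0.0037] shift [-0.0009 -0.0008 -0.0663] yaw 0.0034 rows 1.6
```

View pics/w2.png

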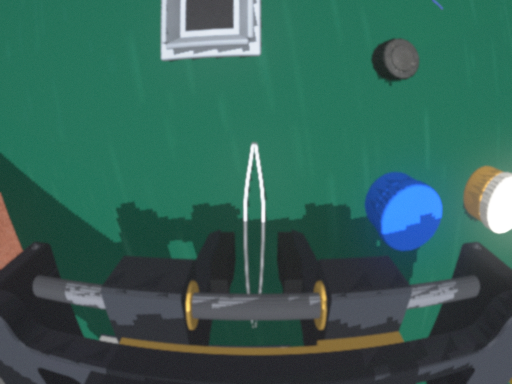

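Fingers are still closing (opening 0.27), with the tweezers centred between them at (255,230). I'll wait for them.

Emit:
carry_out --moves "0 0 0 0;0 0 0 0;0 0 0 0;0 0 0 0;0 0 0 0"

```text
t: 3.5
ee_pos: [0.4467, -0.3572, 0.0037]
eef_rot: [[0.172, 0.985, 0.0], [0.985, -0.172, -0.0], [-0.0, 0.0, -1.0]]
wrist_force: [0.3, 0.3, -0.0]
opening: 0.12
```

Emit:
carry_out --moves "0 0 -0.02 0;0 0 -0.05 0;0 0 -0.06 0;0 0 -0.06 0;0 0 -0.06 0"

```text
t: 3.92
ee_pos: [0.4467, -0.3575, 0.0638]
eef_rot: [[0.172, 0.985, 0.001], [0.985, -0.172, -0.001], [-0.0, 0.001, -1.0]]
wrist_force: [0.5, -0.3, -0.4]
opening: 0.123
```

Run:
```python
from h import *
im=robot.grab_frame("wrist");cv2.imwrite('pics/w3.png',im[...,::-1])
t=robot.grab_frame("top");
s=robot.state();print(s['opening'],s['ee_pos'])
# rest in top image
hsv=cv2.cvtColor(t,cv2.COLOR_RGB2HSV)
plan(.4539,-.177,.07,81.5)
```

```text
0.12257535001495894 [ 0.44588889 -0.35689986  0.06263359]
t 4.02 psi 80.09 q7 -5 q1 45 pos [ 0.4459 -0.3569  0.0626] shift [ 0.1786 -0.0231 -0.0072] yaw -0.0247 rows 4.3
```

View pics/w3.png

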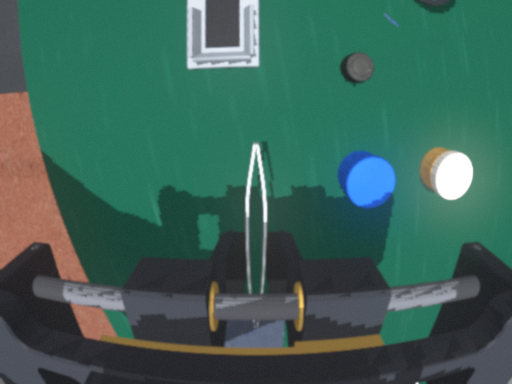

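Emit:
carry_out --moves "0.035 -0.005 -0.02 -0.01;0.07 -0.01 -0.04 -0.02;0.1 -0.015 -0.06 -0.02;0.1 -0.015 -0.06 -0.02;0.1 -0.015 -0.06 -0.02;0.1 -0.015 -0.06 -0.02"

```text
t: 4.52
ee_pos: [0.4485, -0.2568, 0.1228]
eef_rot: [[0.153, 0.988, -0.002], [0.988, -0.153, -0.0], [-0.001, -0.002, -1.0]]
wrist_force: [-0.7, -0.8, -0.7]
opening: 0.121
```

Run:
```python
from h import *
s=robot.state()
im=robot.grab_frame("wrist");cv2.imwrite('pics/w4.png',im[...,::-1])
print(s['ee_pos'],proj("wrist",[.4539,-.177,.006],s))
```

```text
[ 0.44847104 -0.25684423  0.12279251] [248.12834567  96.82112003]
```

View pics/w4.png

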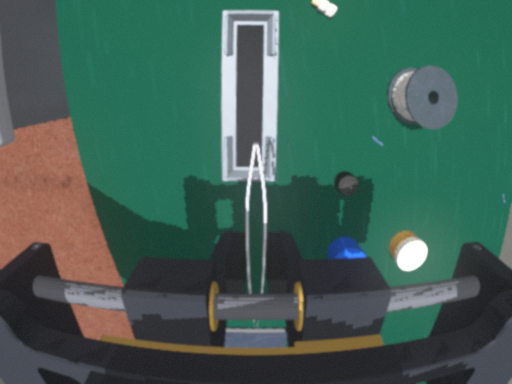

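Run:
```python
from h import *
s=robot.state()
im=cv2.imread('pics/w4.png')
cv2.imwrite('pics/w4c.png',cv2.resize(im[0:195,200:300],None,fx=4,fy=4)[:, :])
hsv=cv2.cvtColor(im,cv2.COLOR_BGR2HSV)
# dark liner
sub=np.zeros(im.shape[:2],bool);sub[20:140,225:275]=1
m=(sub&(hsv[...,2]<75)).astype(np.uint8)
n,l,st,c=cv2.connectedComponentsWithStats(m);i=1+st[1:,4].argmax();print(st[i],c[i])
for uv in [(223,11),(280,11),(222,180),(275,181)]: print(at("wrist",uv,.003,s))
print('mid',np.mean([at("wrist",uv,.003,s) for uv in [(223,11),(280,11),(222,180),(275,181)]],axis=0))
print('spool',at("wrist",(436.5,97),.04,s),'lid',at("wrist",(411.5,252),.028,s))
```

```text
[248  27  14   7  48] [255.125       29.70833333]
[ 0.44401268 -0.09569835  0.003     ]
[ 0.49347115 -0.10375201  0.003     ]
[ 0.41719287 -0.24944394  0.003     ]
[ 0.46605755 -0.25804686  0.003     ]
mid [ 0.45518356 -0.17673529  0.003     ]
spool [ 0.61534362 -0.19261271  0.04      ] lid [ 0.59732448 -0.3475674   0.028     ]
```

View pics/w4c.png

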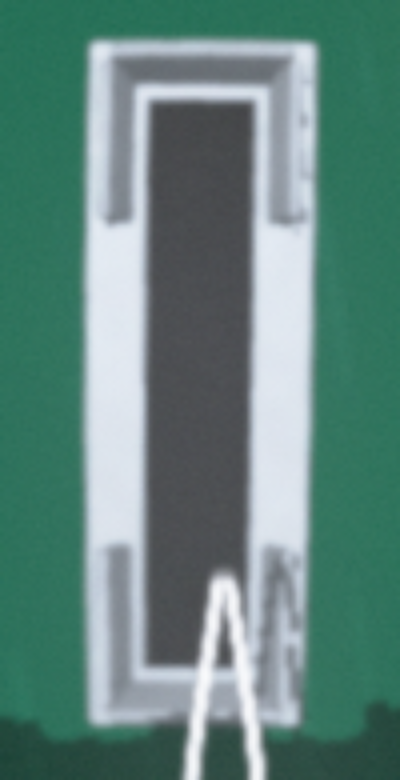

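Run:
```python
from h import *
plan(.4555,-.1762,.045,80.4)
```

```text
t 4.57 psi 81.13 q7 -13 q1 36 pos [ 0.4482 -0.2575  0.1226] shift [ 0.0815 -0.0052  0.0775] yaw 0.0127 rows 2.7
```

Emit:
carry_out --moves "0.035 -0.002 0.01 0.012;0.065 -0.004 0.03 0.012;0.0815 -0.0052 0.055 0.012;0.0815 -0.0052 0.075 0.012;0.0815 -0.0052 0.0775 0.012;0.0815 -0.0052 0.0775 0.012;0.0815 -0.0052 0.0775 0.012"

```text
t: 5.15
ee_pos: [0.4561, -0.1765, 0.0461]
eef_rot: [[0.167, 0.986, -0.001], [0.986, -0.167, -0.001], [-0.001, -0.0, -1.0]]
wrist_force: [-0.3, 0.2, 1.0]
opening: 0.12
```

Run:
```python
from h import *
plan(.4555,-.1762,.0077,80.4)
```

```text
t 5.15 psi 80.40 q7 -26 q1 21 pos [ 0.4561 -0.1765  0.0461] shift [ 0.0003 -0.0006  0.0384] yaw -0.0001 rows 0.9
```

Emit:
carry_out --moves "0 -0.0005 0.015 0;0 -0.0005 0.028 0;0 -0.0005 0.035 0;0 -0.0005 0.038 0;0 -0.0005 0.038 0;0 -0.0005 0.038 0"

```text
t: 5.65
ee_pos: [0.4561, -0.1752, 0.0088]
eef_rot: [[0.165, 0.986, 0.001], [0.986, -0.165, -0.0], [-0.0, 0.001, -1.0]]
wrist_force: [0.2, -0.3, -0.7]
opening: 0.119
```

Emit:
carry_out --moves "0 0 0 0;0 0 0 0;0 0 0 0;0 0 0 0;0 0 0 0;0 0 0 0;0 0 0 0" --gripper 0

```text
t: 6.23
ee_pos: [0.4559, -0.1747, 0.0083]
eef_rot: [[0.164, 0.986, 0.0], [0.986, -0.164, -0.0], [-0.0, 0.0, -1.0]]
wrist_force: [-0.1, 0.0, 0.2]
opening: 0.625
```

Run:
```python
from h import *
plan(.6,-.27,.12,80.4)
```

```text
t 6.23 psi 80.55 q7 -28 q1 18 pos [ 0.4559 -0.1747  0.0083] shift [-0.0704  0.1578 -0.1117] yaw 0.0026 rows 4.9
```

Emit:
carry_out --moves "0 0 -0.04 0;0 0 -0.08 0;-0.02 0.04 -0.1 0;-0.04 0.08 -0.11 0;-0.06 0.12 -0.11 0;-0.07 0.158 -0.11 0;-0.07 0.158 -0.11 0;-0.07 0.158 -0.11 0;-0.07 0.158 -0.11 0"

```text
t: 6.98
ee_pos: [0.5995, -0.2695, 0.1175]
eef_rot: [[0.165, 0.986, -0.002], [0.986, -0.165, 0.001], [0.0, -0.002, -1.0]]
wrist_force: [0.3, -0.4, 0.2]
opening: 1.001
```

Run:
```python
from h import *
plan(.61,-.194,.12)
s=robot.state()
im=robot.grab_frame("wrist");cv2.imwrite('pics/w5.png',im[...,::-1])
```

```text
t 6.98 psi 80.53 q7 -11 q1 32 pos [ 0.5995 -0.2695  0.1175] shift [ 0.0762 -0.0021 -0.0025] yaw -0.0000 rows 1.8
```

View pics/w5.png

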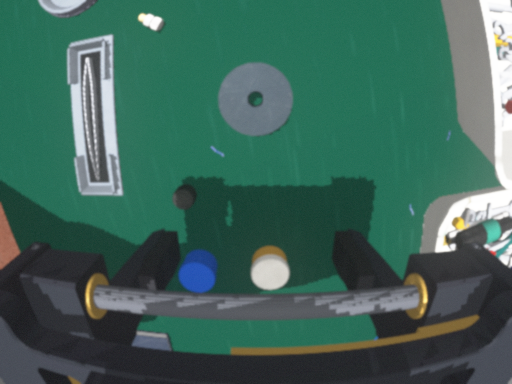

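Run:
```python
from h import *
s=robot.state()
im=cv2.imread('pics/w5.png');hsv=cv2.cvtColor(im,cv2.COLOR_BGR2HSV)
m=(hsv[...,1]<70).astype(np.uint8)
sub=np.zeros_like(m);sub[50:150,205:305]=1;m*=sub
cs,_=cv2.findContours(m,0,1);c=max(cs,key=cv2.contourArea)[:,0]
P=np.array([at("wrist",p,.04,s)[:2] for p in c]).astype(np.float32)
print('spool',cv2.minEnclosingCircle(P),P.min(0),P.max(0),cv2.fitEllipse(P))
sp=cv2.fitEllipse(P)[0]
sub[:]=0;sub[244:292,245:295]=1
m=((hsv[...,1]<60)&(hsv[...,2]>120)).astype(np.uint8)*sub
cs,_=cv2.findContours(m,0,1);c=max(cs,key=cv2.contourArea)[:,0];c=c[c[:,1]>250]
P=np.array([at("wrist",p,.026,s)[:2] for p in c]).astype(np.float32)
print('lid',cv2.fitEllipse(P),len(c))
plan(sp[0],sp[1],.075)
```

```text
spool ((0.6111375689506531, -0.1912539303302765), 0.027919331565499306) [ 0.5833259  -0.21875653] [ 0.63832414 -0.16348282] ((0.610929012298584, -0.19121845066547394), (0.05443437024950981, 0.054848700761795044), 12.680780410766602)
lid ((0.5985627770423889, -0.3506374657154083), (0.036846719682216644, 0.04094032943248749), 175.50469970703125) 106
t 7.03 psi 80.59 q7 -11 q1 32 pos [ 0.5988 -0.2688  0.1175] shift [ 0.0785 -0.0006  0.0426] yaw -0.0000 rows 2.1
```

Emit:
carry_out --moves "0.035 0 0 0;0.065 0 0.01 0;0.0785 -0.0005 0.03 0;0.0785 -0.0005 0.043 0;0.0785 -0.0005 0.043 0;0.0785 -0.0005 0.043 0"

```text
t: 7.53
ee_pos: [0.6107, -0.1936, 0.0745]
eef_rot: [[0.165, 0.986, -0.004], [0.986, -0.165, -0.001], [-0.002, -0.003, -1.0]]
wrist_force: [-1.2, -0.7, 0.8]
opening: 1.0
```

Run:
```python
from h import *
plan(.611,-.1913,.017)
```

```text
t 7.53 psi 80.51 q7 -19 q1 24 pos [ 0.6107 -0.1936  0.0745] shift [0.0024 0.0001 0.0575] yaw -0.0000 rows 1.4
```

Emit:
carry_out --moves "0.001 0 0.025 0;0.001 0 0.045 0;0.001 0 0.055 0;0.001 0 0.0575 0;0.001 0 0.0575 0;0.001 0 0.0575 0"

```text
t: 8.03
ee_pos: [0.6134, -0.192, 0.0188]
eef_rot: [[0.165, 0.986, 0.002], [0.986, -0.165, -0.001], [-0.0, 0.002, -1.0]]
wrist_force: [-0.1, 0.2, 0.2]
opening: 1.003
```

Emit:
carry_out --moves "0 0 0 0;0 0 0 0;0 0 0 0;0 0 0 0;0 0 0 0;0 0 0 0;0 0 0 0;0 0 0 0;0 0 0 0;0 0 0 0" --gripper 1 --force 30

```text
t: 8.87
ee_pos: [0.6126, -0.1912, 0.018]
eef_rot: [[0.164, 0.986, -0.0], [0.986, -0.164, -0.0], [-0.0, -0.0, -1.0]]
wrist_force: [-2.5, 0.2, 6.1]
opening: 0.627
```

Emit:
carry_out --moves "0 0 -0.02 0;0 0 -0.05 0;0 0 -0.07 0;0 0 -0.07 0;0 0 -0.07 0"

```text
t: 9.28
ee_pos: [0.6133, -0.1914, 0.0878]
eef_rot: [[0.164, 0.986, 0.002], [0.986, -0.164, -0.0], [-0.0, 0.002, -1.0]]
wrist_force: [0.4, 0.5, -3.8]
opening: 0.63
```

Run:
```python
from h import *
plan(.4552,-.095,.10)
s=robot.state()
im=robot.grab_frame("wrist");cv2.imwrite('pics/w6.png',im[...,::-1])
```

```text
t 9.28 psi 80.54 q7 -19 q1 24 pos [ 0.6133 -0.1914  0.0878] shift [ 0.0691 -0.1717 -0.0125] yaw -0.0000 rows 4.4
```

View pics/w6.png

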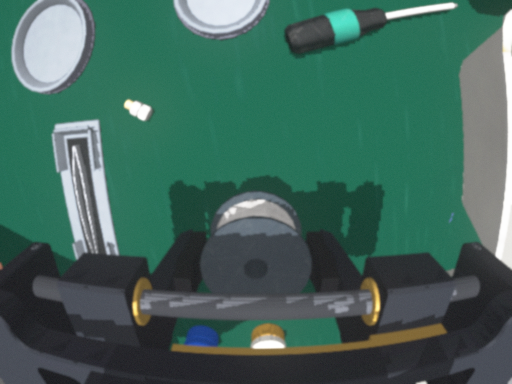

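Emit:
carry_out --moves "0.015 -0.035 -0.01 0;0.03 -0.07 -0.02 0;0.045 -0.105 -0.02 0;0.06 -0.14 -0.02 0;0.069 -0.17 -0.02 0;0.069 -0.17 -0.02 0;0.069 -0.17 -0.02 0;0.069 -0.17 -0.02 0"

```text
t: 10.0
ee_pos: [0.4569, -0.0952, 0.1069]
eef_rot: [[0.164, 0.986, -0.0], [0.986, -0.164, 0.0], [0.0, -0.0, -1.0]]
wrist_force: [0.6, 0.0, -2.6]
opening: 0.627
```

Run:
```python
from h import *
s=robot.state()
im=robot.grab_frame("wrist");cv2.imwrite('pics/w7.png',im[...,::-1])
print(s['ee_pos'])
print(proj("wrist",[.4549,-.0197,.008],s))
```

```text
[ 0.45687018 -0.09524462  0.10685577]
[238.20993605 103.84706858]
```

View pics/w7.png

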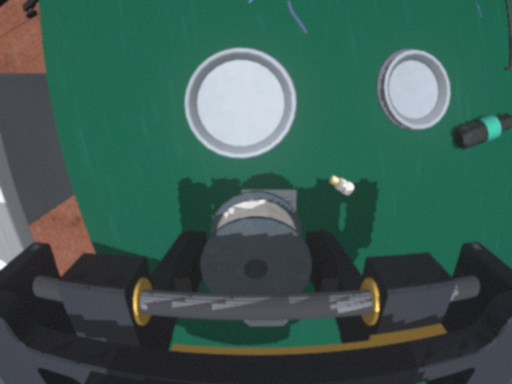

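Run:
```python
from h import *
s=robot.state()
im=cv2.imread('pics/w7.png');hsv=cv2.cvtColor(im,cv2.COLOR_BGR2HSV)
for nm,b,z in [('sd',(40,165,170,310),.013),('pd',(40,140,365,458),.013)]:
    m=(hsv[...,1]<80).astype(np.uint8);sub=np.zeros_like(m);sub[b[0]:b[1],b[2]:b[3]]=1;m*=sub
    cs,_=cv2.findContours(m,0,1);c=max(cs,key=cv2.contourArea)[:,0]
    P=np.array([at("wrist",p,z,s)[:2] for p in c]).astype(np.float32)
    print(nm,cv2.fitEllipse(P))
print('spool top hole',at("wrist",(257,268),s['ee_pos'][2]+.022,s)-s['ee_pos'])
```

```text
sd ((0.45735180377960205, -0.019251924008131027), (0.09105757623910904, 0.09138335287570953), 113.39920043945312)
pd ((0.6114323139190674, -0.025085631757974625), (0.07314509153366089, 0.07901857048273087), 85.75856018066406)
spool top hole [ 0.00057998 -0.00055793  0.022     ]
```

Run:
```python
from h import *
plan(.4567,-.019,.05)
```

```text
t 10.05 psi 80.51 q7 -34 q1 15 pos [ 0.4575 -0.0956  0.107 ] shift [ 0.0754 -0.0135  0.057 ] yaw -0.0000 rows 2.3
```

Emit:
carry_out --moves "0.03 -0.006 0 0;0.06 -0.01 0.01 0;0.0755 -0.0135 0.03 0;0.0755 -0.0135 0.05 0;0.0755 -0.0135 0.057 0;0.0755 -0.0135 0.057 0;0.0755 -0.0135 0.057 0"

```text
t: 10.63
ee_pos: [0.4559, -0.0197, 0.0504]
eef_rot: [[0.166, 0.986, -0.0], [0.986, -0.166, -0.001], [-0.001, -0.0, -1.0]]
wrist_force: [-0.3, -0.6, -2.7]
opening: 0.627
```

Run:
```python
from h import *
plan(.4567,-.019,.0215)
```

```text
t 10.63 psi 80.45 q7 -44 q1 -1 pos [ 0.4559 -0.0197  0.0504] shift [0.0008 0.0007 0.0289] yaw -0.0000 rows 0.7
```

Emit:
carry_out --moves "0 0.0005 0.015 0;0 0.0005 0.024 0;0 0.0005 0.028 0;0 0.0005 0.029 0;0 0.0005 0.029 0;0 0.0005 0.029 0"

```text
t: 11.13
ee_pos: [0.4568, -0.0196, 0.0224]
eef_rot: [[0.166, 0.986, 0.002], [0.986, -0.166, -0.0], [0.0, 0.002, -1.0]]
wrist_force: [-0.9, 0.1, -2.8]
opening: 0.628
```

Emit:
carry_out --moves "0 0 0 0;0 0 0 0;0 0 0 0;0 0 0 0;0 0 0 0;0 0 0 0;0 0 0 0" --gripper 0

```text
t: 11.72
ee_pos: [0.4561, -0.0186, 0.0218]
eef_rot: [[0.164, 0.986, 0.0], [0.986, -0.164, -0.0], [-0.0, 0.0, -1.0]]
wrist_force: [0.0, 0.3, -0.4]
opening: 1.002
```

Emit:
carry_out --moves "0 0 -0.03 0;0 0 -0.07 0;0 0 -0.11 0;0 0 -0.11 0;0 0 -0.11 0"

```text
t: 12.13
ee_pos: [0.4572, -0.0188, 0.1335]
eef_rot: [[0.165, 0.986, 0.004], [0.986, -0.165, 0.001], [0.002, 0.004, -1.0]]
wrist_force: [-0.5, -1.7, -0.5]
opening: 0.998
```

Run:
```python
from h import *
plan(.41,.205,.14,8)
im=robot.grab_frame("top");cv2.imwrite('pics/t2.png',im[...,::-1])
```

```text
t 12.13 psi 80.48 q7 -54 q1 12 pos [ 0.4572 -0.0188  0.1335] shift [ 0.2129 -0.0836 -0.0065] yaw 1.2650 rows 10.1
```

View pics/t2.png

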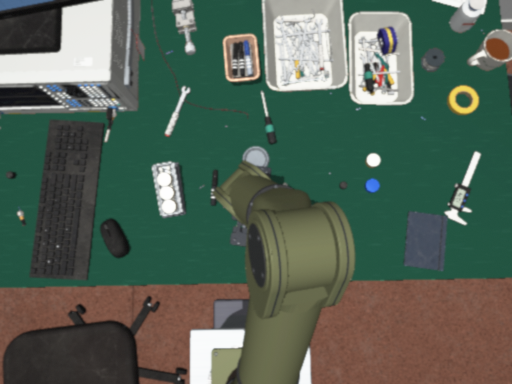

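Run:
```python
from h import *
plan(.565,.22,.16,188)
```

```text
t 12.18 psi 80.49 q7 -54 q1 12 pos [ 0.4562 -0.0191  0.1321] shift [ 0.2538  0.0678 -0.0277] yaw -1.8764 rows 15.0
```

Emit:
carry_out --moves "0.018 0.005 -0.01 -0.125;0.036 0.01 -0.02 -0.25;0.054 0.0145 -0.0277 -0.375;0.072 0.019 -0.0277 -0.5;0.09 0.024 -0.0277 -0.625;0.108 0.029 -0.0277 -0.75;0.126 0.034 -0.0277 -0.875;0.144 0.039 -0.0277 -1;0.162 0.043 -0.0277 -1.125;0.18 0.048 -0.0277 -1.25;0.2 0.053 -0.0277 -1.375;0.22 0.058 -0.0277 -1.5;0.235 0.063 -0.0277 -1.625;0.25 0.0665 -0.0277 -1.75;0.254 0.068 -0.0277 -1.876;0.254 0.068 -0.0277 -1.876;0.254 0.068 -0.0277 -1.876;0.254 0.068 -0.0277 -1.876"

```text
t: 13.68
ee_pos: [0.564, 0.2198, 0.1579]
eef_rot: [[-0.991, -0.137, -0.002], [-0.137, 0.991, -0.002], [0.002, -0.002, -1.0]]
wrist_force: [0.1, -0.3, -0.3]
opening: 0.995
```

Run:
```python
from h import *
plan(.48,.21,.16,188)
im=robot.grab_frame("wrist");cv2.imwrite('pics/w8.png',im[...,::-1])
```

```text
t 13.68 psi -172.13 q7 27 q1 3 pos [0.564  0.2198 0.1579] shift [ 0.0846  0.0018 -0.0019] yaw -0.0022 rows 2.0
```

View pics/w8.png

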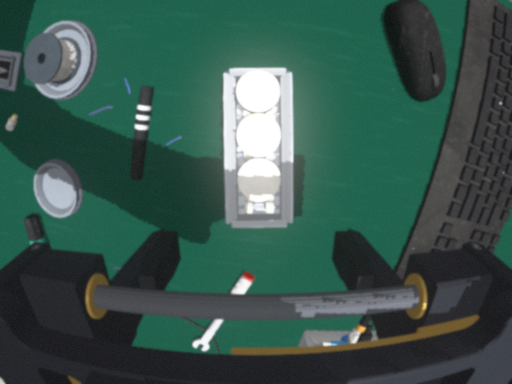

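Run:
```python
from h import *
s=robot.state()
im=cv2.imread('pics/w8.png')
cv2.imwrite('pics/w8c.png',cv2.resize(im[55:240,205:310],None,fx=3.2,fy=3.2,interpolation=cv2.INTER_CUBIC))
g=cv2.GaussianBlur(im[55:240,205:310],(3,3),0)
m=(g.min(2)>215).astype(np.uint8)
n,l,st,c=cv2.connectedComponentsWithStats(m)
for i in range(1,n):
  if st[i,4]>100: print(st[i],c[i]+[205,55])
for uv,z in [((258,91.5),.057),((258.5,134),.0635),((259.5,180),.07)]: print(at("wrist",uv,z,s))
```

```text
[  19   14   69  109 5992] [257.51735648 119.98831776]
[ 42 139  27  19 386] [260.68911917 202.67098446]
[0.48041273 0.20978012 0.057     ]
[0.51480355 0.21496332 0.0635    ]
[0.55152082 0.22092424 0.07      ]
```

View pics/w8c.png

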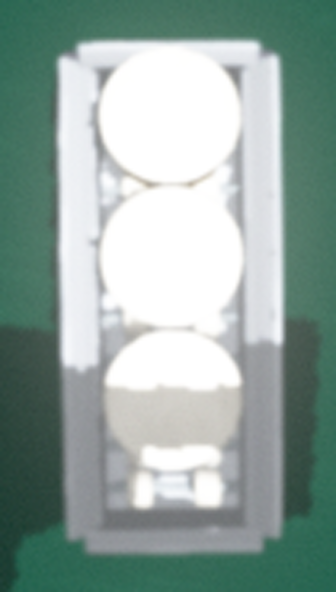

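Run:
```python
from h import *
plan(.481,.21,.08,187.9)
```

```text
t 13.73 psi -172.11 q7 27 q1 3 pos [0.5643 0.2198 0.1583] shift [0.0837 0.0019 0.0785] yaw -0.0001 rows 2.8
```

Emit:
carry_out --moves "0.035 0.001 0.01 0;0.07 0.002 0.03 0;0.0837 0.002 0.055 0;0.0837 0.002 0.075 0;0.0837 0.002 0.0785 0;0.0837 0.002 0.0785 0;0.0837 0.002 0.0785 0"

```text
t: 14.32
ee_pos: [0.4825, 0.2113, 0.0816]
eef_rot: [[-0.99, -0.138, 0.001], [-0.138, 0.99, 0.001], [-0.001, 0.0, -1.0]]
wrist_force: [0.0, -0.0, 0.9]
opening: 0.999
```

Run:
```python
from h import *
plan(.481,.21,.0475,187.9)
```

```text
t 14.32 psi -172.07 q7 9 q1 -0 pos [0.4825 0.2113 0.0816] shift [ 0.0017 -0.0011  0.0341] yaw 0.0005 rows 0.8
```

Emit:
carry_out --moves "0.001 -0.0005 0.015 0;0.001 -0.0005 0.028 0;0.001 -0.0005 0.034 0;0.001 -0.0005 0.034 0;0.001 -0.0005 0.034 0"

```text
t: 14.73
ee_pos: [0.4813, 0.2108, 0.0476]
eef_rot: [[-0.99, -0.139, 0.001], [-0.139, 0.99, 0.001], [-0.001, 0.001, -1.0]]
wrist_force: [0.7, -0.2, 0.8]
opening: 0.999
```

Run:
```python
from h import *
plan(.481,.21,.0475,187.9);print(robot.state()['wrist_force'])
im=robot.grab_frame("wrist");cv2.imwrite('pics/w9.png',im[...,::-1])
im=robot.grab_frame("scene");crop(im,130,260,170,270,5,'pics/s9.png')
```

```text
t 14.73 psi -172.01 q7 5 q1 -1 pos [0.4813 0.2108 0.0476] shift [ 0.0005 -0.0008  0.0001] yaw 0.0016 rows 0.0
[ 0.73580217 -0.15910585  0.77916859]
```

View pics/w9.png

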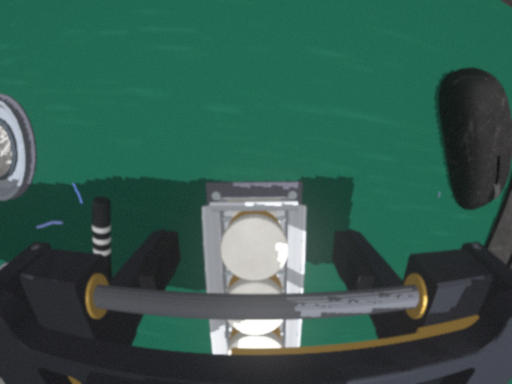

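View pics/s9.png

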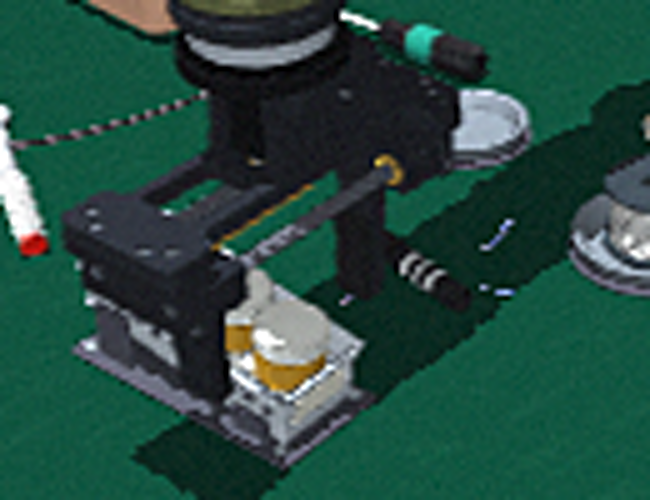

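Run:
```python
from h import *
s=robot.state();print(at("wrist",(254,247),.057,s),s['ee_pos'])
```

```text
[0.47721225 0.20943439 0.057     ] [0.4813612  0.21097339 0.04786195]
```

Emit:
carry_out --moves "0 -0.0005 0 0;0 -0.0005 0 0;0 -0.0005 0 0;0 -0.0005 0 0;0 -0.0005 0 0;0 -0.0005 0 0;0 -0.0005 0 0;0 -0.0005 0 0;0 -0.0005 0 0;0 -0.0005 0 0;0 -0.0005 0 0;0 -0.0005 0 0" --gripper 1 --force 15

```text
t: 15.83
ee_pos: [0.4808, 0.21, 0.0469]
eef_rot: [[-0.99, -0.14, 0.0], [-0.14, 0.99, 0.0], [-0.0, 0.0, -1.0]]
wrist_force: [0.4, -0.2, 0.4]
opening: 0.41
```

Emit:
carry_out --moves "0.001 0 -0.006 0;0.0025 0 -0.014 0;0.004 0 -0.023 0;0.006 0 -0.034 0;0.008 0 -0.045 0;0.008 0 -0.06 0;0.008 0 -0.08 0;0.008 0 -0.08 0;0.008 0 -0.08 0"

```text
t: 16.58
ee_pos: [0.4734, 0.2092, 0.1284]
eef_rot: [[-0.99, -0.14, 0.003], [-0.14, 0.99, 0.001], [-0.003, 0.001, -1.0]]
wrist_force: [0.4, -0.1, -1.0]
opening: 0.415
```

Run:
```python
from h import *
plan(.55,.06,.13,187.9);plan(.6115,-.0255,.1,187.9)
im=robot.grab_frame("wrist");cv2.imwrite('pics/w10.png',im[...,::-1])
im=robot.grab_frame("scene");crop(im,130,260,170,270,5,'pics/s10.png')
```

```text
t 16.58 psi -171.97 q7 13 q1 2 pos [0.4734 0.2092 0.1284] shift [-0.055  -0.1584 -0.0016] yaw 0.0022 rows 4.0
t 16.58 psi -171.97 q7 13 q1 2 pos [0.4734 0.2092 0.1284] shift [-0.1039 -0.2517  0.0285] yaw 0.0022 rows 6.6
```

View pics/w10.png

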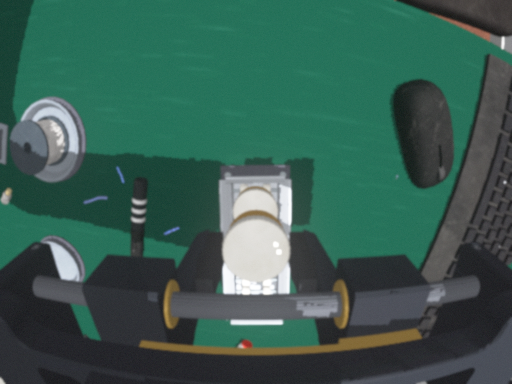

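View pics/s10.png

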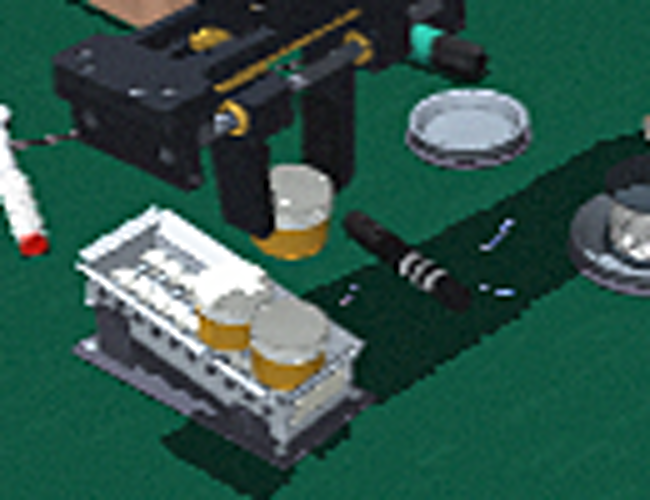

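Emit:
carry_out --moves "-0.014 -0.034 0 0;-0.028 -0.068 0 0;-0.042 -0.102 0 0;-0.056 -0.136 0 0;-0.07 -0.17 0 0;-0.084 -0.204 0.005 0;-0.098 -0.238 0.02 0;-0.104 -0.252 0.04 0;-0.104 -0.252 0.05 0;-0.104 -0.252 0.05 0;-0.104 -0.252 0.05 0"

```text
t: 17.6
ee_pos: [0.6097, -0.0243, 0.0763]
eef_rot: [[-0.99, -0.142, -0.002], [-0.142, 0.99, 0.002], [0.002, 0.002, -1.0]]
wrist_force: [-0.3, -0.0, -0.4]
opening: 0.413
```

Run:
```python
from h import *
plan(.612,-.0255,.0238,187.9)
s=robot.state()
im=robot.grab_frame("wrist");cv2.imwrite('pics/w11.png',im[...,::-1])
im=robot.grab_frame("scene");crop(im,160,290,140,240,5,'pics/s11.png')
print(at("wrist",(257,247),s['ee_pos'][2]+.0093,s)-s['ee_pos'])
```

```text
t 17.60 psi -171.82 q7 46 q1 25 pos [ 0.6097 -0.0243  0.0763] shift [-0.0022 -0.0016  0.0525] yaw 0.0048 rows 1.3
[-4.41465767e-03 -6.28955791e-06  9.30000000e-03]
```

View pics/w11.png

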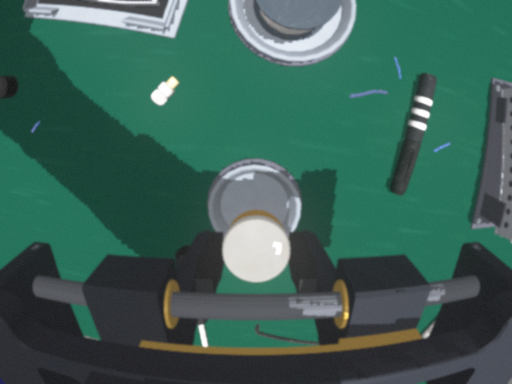

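View pics/s11.png

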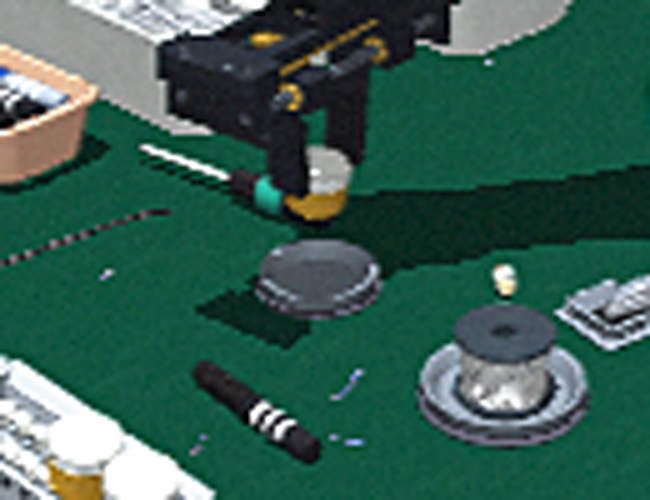

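Run:
```python
from h import *
s=robot.state()
im=cv2.imread('pics/w11.png');hsv=cv2.cvtColor(im,cv2.COLOR_BGR2HSV)
m=(hsv[...,1]<90).astype(np.uint8);sub=np.zeros_like(m);sub[150:212,200:310]=1;m*=sub
cs,_=cv2.findContours(m,0,1);c=max(cs,key=cv2.contourArea)[:,0];c=c[c[:,1]<210]
P=np.array([at("wrist",p,.013,s)[:2] for p in c])
A=np.c_[2*P,np.ones(len(P))];x=np.linalg.lstsq(A,(P**2).sum(1),rcond=None)[0];print(x[:2],np.sqrt(x[2]+x[:2]@x[:2]))
plan(x[0],x[1],.0238)
```

```text
[ 0.61159409 -0.02461887] 0.036492160582319
t 17.70 psi -171.76 q7 46 q1 25 pos [ 0.6108 -0.0236  0.0779] shift [-0.0006 -0.0012  0.0541] yaw -0.0000 rows 1.3
```

Emit:
carry_out --moves "-0.001 -0.001 0.02 0;-0.001 -0.001 0.037 0;-0.001 -0.001 0.047 0;-0.001 -0.001 0.052 0;-0.001 -0.001 0.054 0;-0.001 -0.001 0.0545 0;-0.001 -0.001 0.0545 0"

```text
t: 18.28
ee_pos: [0.6125, -0.0261, 0.0234]
eef_rot: [[-0.99, -0.14, 0.001], [-0.14, 0.99, 0.001], [-0.001, 0.001, -1.0]]
wrist_force: [-1.5, 1.0, 1.3]
opening: 0.409
```

Run:
```python
from h import *
plan(.6116,-.0246,.0238);print(robot.state()['wrist_force'])
im=robot.grab_frame("scene");crop(im,160,290,140,240,5,'pics/s12.png')
```

```text
t 18.28 psi -171.93 q7 43 q1 24 pos [ 0.6125 -0.0261  0.0234] shift [ 0.0007  0.0016 -0.0004] yaw -0.0000 rows 0.0
[-1.47843397  0.99086009  1.32072272]
```

View pics/s12.png

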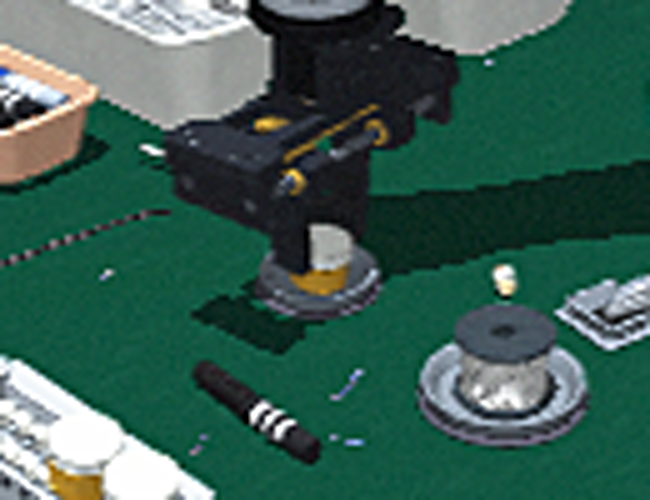

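Emit:
carry_out --moves "0 0 0 0;0 0 0 0;0 0 0 0;0 0 0 0;0 0 0 0;0 0 0 0;0 0 0 0;0 0 0 0;0 0 0 0" --gripper 0

```text
t: 19.08
ee_pos: [0.6122, -0.0271, 0.0224]
eef_rot: [[-0.99, -0.14, -0.0], [-0.14, 0.99, -0.0], [0.0, -0.0, -1.0]]
wrist_force: [-0.1, -0.3, 0.1]
opening: 1.003
```

Emit:
carry_out --moves "0 0 -0.03 0;0 0 -0.07 0;0 0 -0.1 0;0 0 -0.1 0;0 0 -0.1 0"

```text
t: 19.5
ee_pos: [0.6134, -0.0267, 0.1243]
eef_rot: [[-0.99, -0.14, 0.004], [-0.14, 0.99, 0.0], [-0.004, -0.0, -1.0]]
wrist_force: [1.0, 0.1, -0.4]
opening: 1.002
```

Run:
```python
from h import *
im=robot.grab_frame("wrist");cv2.imwrite('pics/w13.png',im[...,::-1])
im=robot.grab_frame("scene");crop(im,160,290,140,240,5,'pics/s13.png')
plan(.66,-.27,.14,187.9)
plan(.598,-.27,.14,81)
```

```text
t 19.60 psi -171.97 q7 49 q1 26 pos [ 0.6116 -0.0276  0.1215] shift [-0.0141 -0.2468 -0.0183] yaw 0.0022 rows 5.9
t 19.60 psi -171.97 q7 49 q1 26 pos [ 0.6116 -0.0276  0.1215] shift [ 0.0473 -0.2381 -0.0182] yaw 1.8680 rows 14.9
```

View pics/w13.png

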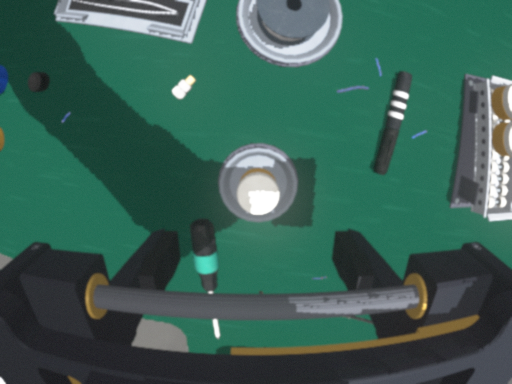

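View pics/s13.png

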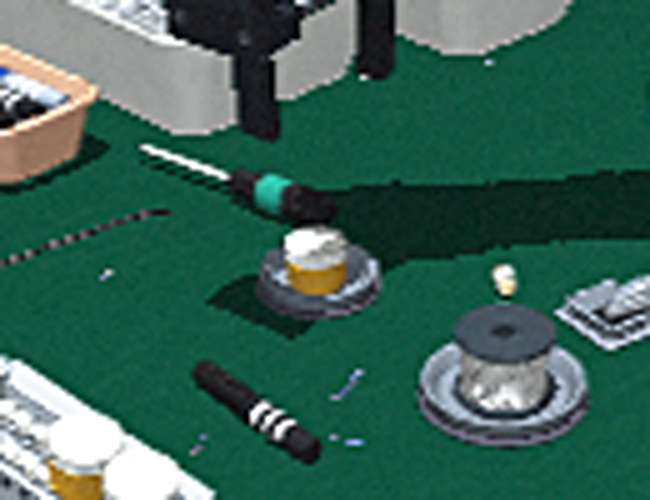

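Run:
```python
from h import *
s=robot.state()
im=cv2.imread('pics/w13.png')
m=(im[...].min(2)>120).astype(np.uint8);sub=np.zeros_like(m);sub[165:222,228:290]=1;m*=sub
n,l,st,c=cv2.connectedComponentsWithStats(m);i=1+st[1:,4].argmax();print(st[i],c[i],at("wrist",(259,193),.031,s))
cv2.imwrite('pics/w13c.png',cv2.resize(im[130:235,205:310],None,fx=5,fy=5))
plan(.599,-.351,.09,187.9)
```

```text
[ 228  165   62   56 2497] [258.10492591 191.59471366] [ 0.6107743 -0.0251112  0.031    ]
t 19.60 psi -171.97 q7 49 q1 26 pos [ 0.6116 -0.0276  0.1215] shift [ 0.0575 -0.3184  0.0319] yaw 0.0022 rows 7.8
```

View pics/w13c.png

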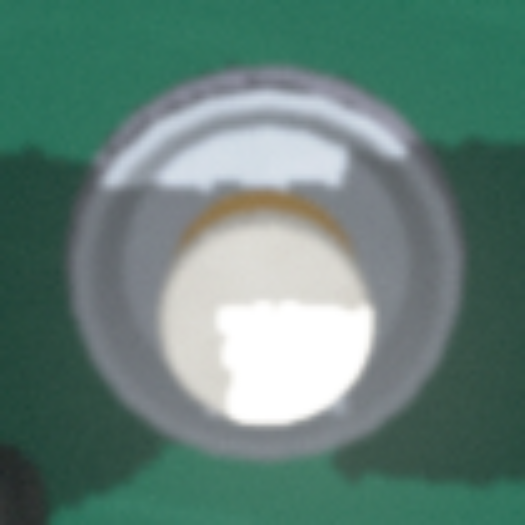

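Emit:
carry_out --moves "0.007 -0.038 0 0;0.014 -0.077 0 0;0.021 -0.116 0 0;0.028 -0.155 0 0;0.035 -0.194 0 0;0.042 -0.233 0 0;0.049 -0.27 0 0;0.055 -0.3 0 0;0.0575 -0.318 0.015 0;0.0575 -0.318 0.03 0;0.0575 -0.318 0.03 0;0.0575 -0.318 0.03 0"

```text
t: 20.6
ee_pos: [0.5986, -0.3475, 0.0902]
eef_rot: [[-0.99, -0.142, -0.004], [-0.142, 0.99, 0.003], [0.003, 0.004, -1.0]]
wrist_force: [0.3, 0.3, 1.3]
opening: 1.0
```

Run:
```python
from h import *
plan(.5985,-.3507,.05,187.9)
s=robot.state()
im=robot.grab_frame("wrist");cv2.imwrite('pics/w14.png',im[...,::-1])
print(proj("wrist",[.5985,-.3507,.028],s))
```

```text
t 20.60 psi -171.82 q7 84 q1 51 pos [ 0.5986 -0.3475  0.0902] shift [ 0.0005 -0.0033  0.0401] yaw 0.0049 rows 1.0
[251.31605381 205.06180064]
```

View pics/w14.png

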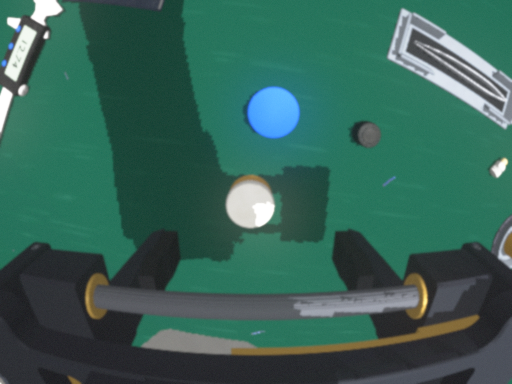

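Emit:
carry_out --moves "0.001 -0.003 0.02 0;0.001 -0.003 0.04 0;0.001 -0.003 0.055 0;0.001 -0.003 0.065 0;0.001 -0.003 0.065 0;0.001 -0.003 0.065 0;0.001 -0.003 0.065 0"

```text
t: 21.23
ee_pos: [0.5999, -0.3528, 0.0282]
eef_rot: [[-0.99, -0.14, 0.001], [-0.14, 0.99, 0.0], [-0.001, -0.0, -1.0]]
wrist_force: [-0.2, -0.2, 0.2]
opening: 1.0
```

Run:
```python
from h import *
plan(.5975,-.351,.0158,187.9)
```

```text
t 21.23 psi -171.95 q7 82 q1 50 pos [ 0.5999 -0.3528  0.0282] shift [0.0021 0.0021 0.0124] yaw 0.0026 rows 0.3
```

Emit:
carry_out --moves "0.0018 0.0018 0.006 0;0.0018 0.0018 0.011 0;0.0018 0.0018 0.0122 0;0.0018 0.0018 0.0122 0;0.0018 0.0018 0.0122 0"

```text
t: 21.65
ee_pos: [0.5971, -0.3516, 0.0152]
eef_rot: [[-0.99, -0.14, -0.0], [-0.14, 0.99, -0.0], [0.0, -0.0, -1.0]]
wrist_force: [-0.2, -0.0, 0.1]
opening: 1.0
```

Emit:
carry_out --moves "0 0 0 0;0 0 0 0;0 0 0 0;0 0 0 0;0 0 0 0;0 0 0 0;0 0 0 0;0 0 0 0;0 0 0 0;0 0 0 0;0 0 0 0;0 0 0 0" --gripper 1 --force 15

```text
t: 22.65
ee_pos: [0.5971, -0.3516, 0.0152]
eef_rot: [[-0.99, -0.14, 0.0], [-0.14, 0.99, -0.0], [-0.0, -0.0, -1.0]]
wrist_force: [0.3, 0.5, -0.9]
opening: 0.413
```

Emit:
carry_out --moves "0 0 -0.02 0;0 0 -0.05 0;0 0 -0.09 0;0 0 -0.125 0;0 0 -0.125 0;0 0 -0.125 0"

```text
t: 23.15
ee_pos: [0.5985, -0.3517, 0.1429]
eef_rot: [[-0.99, -0.14, 0.004], [-0.14, 0.99, -0.002], [-0.004, -0.002, -1.0]]
wrist_force: [-0.2, 0.0, -0.7]
opening: 0.413
```

Run:
```python
from h import *
plan(.5646,.2205,.14,187.9)
s=robot.state()
im=robot.grab_frame("wrist");cv2.imwrite('pics/w15.png',im[...,::-1])
im=robot.grab_frame("scene");crop(im,200,360,90,210,5,'pics/s15.png')
```

```text
t 23.15 psi -171.97 q7 86 q1 52 pos [ 0.5985 -0.3517  0.1429] shift [-0.0463  0.5713  0.0017] yaw 0.0022 rows 13.7
```

View pics/w15.png

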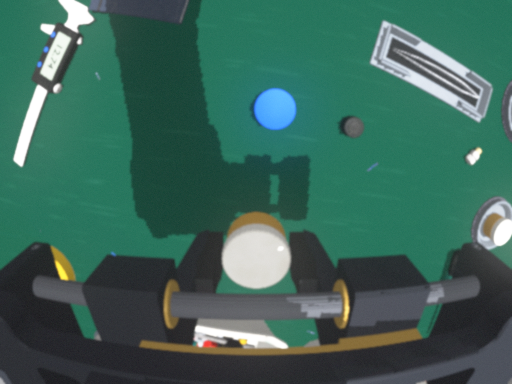

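View pics/s15.png

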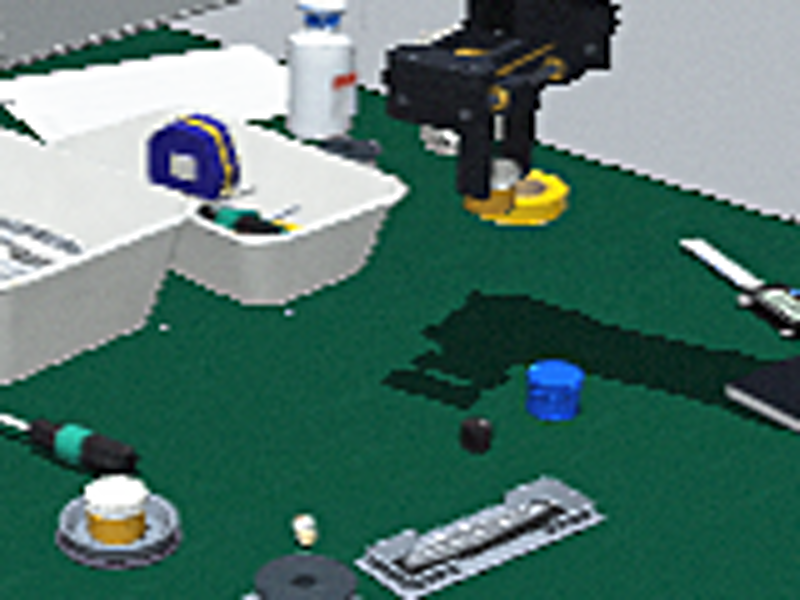

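Emit:
carry_out --moves "-0.002 0.025 -0.005 0;-0.005 0.06 -0.005 0;-0.008 0.1 -0.005 0;-0.011 0.14 -0.005 0;-0.014 0.18 -0.005 0;-0.018 0.22 -0.005 0;-0.021 0.26 -0.005 0;-0.024 0.3 -0.005 0;-0.028 0.34 -0.005 0;-0.031 0.38 -0.005 0;-0.034 0.42 -0.005 0;-0.037 0.46 -0.005 0;-0.04 0.5 -0.005 0;-0.044 0.54 -0.005 0;-0.046 0.565 -0.005 0;-0.0463 0.571 -0.005 0;-0.0463 0.571 -0.005 0;-0.0463 0.571 -0.005 0;-0.0463 0.571 -0.005 0"

```text
t: 24.83
ee_pos: [0.5634, 0.2174, 0.1439]
eef_rot: [[-0.991, -0.137, -0.001], [-0.137, 0.991, -0.003], [0.002, -0.003, -1.0]]
wrist_force: [-0.9, 0.3, -0.3]
opening: 0.414
```

Run:
```python
from h import *
s=robot.state()
plan(.5646,.2205,.08,187.9)
im=robot.grab_frame("wrist");cv2.imwrite('pics/w16.png',im[...,::-1])
print(at("wrist",(257,250),s['ee_pos'][2]+.0128,s)-s['ee_pos'])
```

```text
t 24.83 psi -172.12 q7 27 q1 3 pos [0.5634 0.2174 0.1439] shift [-0.0018  0.0031  0.0639] yaw -0.0003 rows 1.5
[-4.59721372e-03  3.21430081e-05  1.28000000e-02]
```

View pics/w16.png

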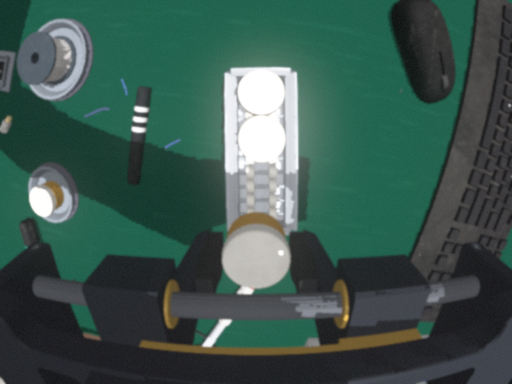

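Run:
```python
from h import *
s=robot.state()
im=cv2.imread('pics/w16.png')
cv2.imwrite('pics/w16c.png',cv2.resize(im[60:240,210:315],None,fx=3.3,fy=3.3,interpolation=cv2.INTER_CUBIC))
for uv,z in [((261.5,92),.057),((262,137),.0635)]: print(at("wrist",uv,z,s))
for x,y in [(.5646,.2205)]: print(proj("wrist",[x,y,.044],s))
```

```text
[0.47989672 0.21012054 0.057     ]
[0.51421045 0.21523763 0.0635    ]
[259.37615783 191.4798145 ]
```

View pics/w16c.png

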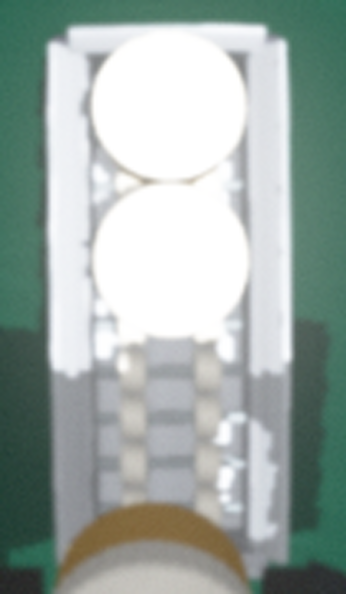

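Emit:
carry_out --moves "-0.004 0.004 0.02 0;-0.004 0.004 0.04 0;-0.004 0.004 0.05 0;-0.004 0.004 0.055 0;-0.004 0.004 0.055 0;-0.004 0.004 0.055 0"

```text
t: 25.38
ee_pos: [0.5668, 0.2245, 0.0906]
eef_rot: [[-0.99, -0.139, 0.0], [-0.139, 0.99, 0.0], [-0.0, 0.0, -1.0]]
wrist_force: [1.0, 0.3, 0.2]
opening: 0.412
```

Run:
```python
from h import *
s=robot.state()
plan(.567,.2213,.0655,187.9)
im=robot.grab_frame("wrist");crop(im,150,360,100,300,3,'pics/w17.png')
im=robot.grab_frame("scene");crop(im,130,250,170,270,6,'pics/s17.png')
```

```text
t 25.38 psi -172.01 q7 24 q1 1 pos [0.5668 0.2245 0.0906] shift [ 0.0003 -0.0032  0.0251] yaw 0.0016 rows 0.6
```

View pics/w17.png

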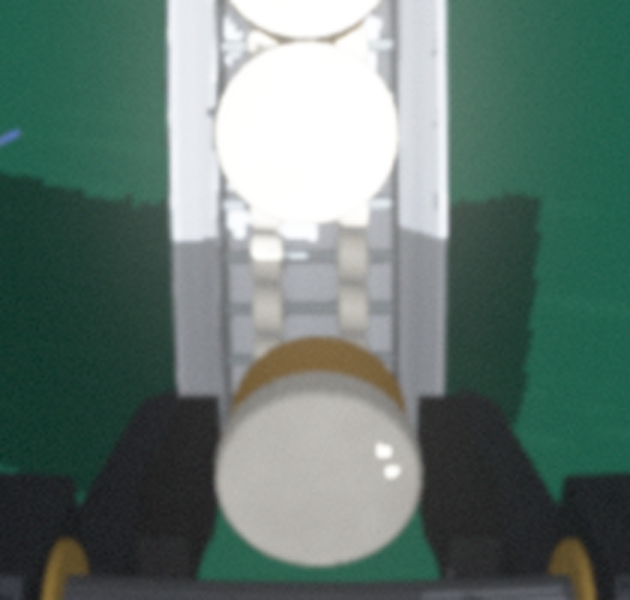

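View pics/s17.png

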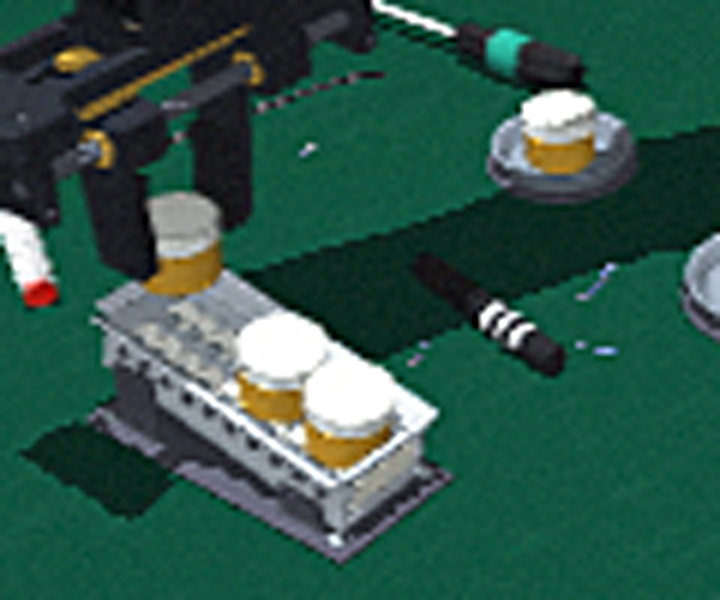

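Emit:
carry_out --moves "0 -0.003 0.005 0;0 -0.003 0.013 0;0 -0.003 0.015 0;0 -0.003 0.015 0;0 -0.003 0.015 0"

```text
t: 25.9
ee_pos: [0.5668, 0.2219, 0.0749]
eef_rot: [[-0.99, -0.14, -0.001], [-0.14, 0.99, -0.0], [0.001, -0.0, -1.0]]
wrist_force: [-0.0, -0.3, -0.2]
opening: 0.415
```

Run:
```python
from h import *
s=robot.state()
plan(.567,.2213,.0655,187.9)
im=robot.grab_frame("wrist");crop(im,150,360,100,300,3,'pics/w18.png')
im=robot.grab_frame("scene");crop(im,130,250,170,270,6,'pics/s18.png')
```

```text
t 25.90 psi -171.96 q7 23 q1 1 pos [0.5668 0.2219 0.0749] shift [-0.0001 -0.0006  0.0094] yaw 0.0025 rows 0.2
```

View pics/w18.png

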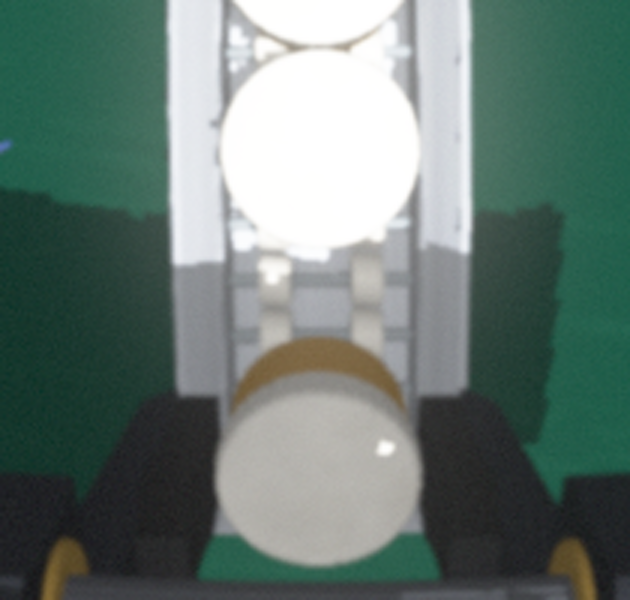

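View pics/s18.png

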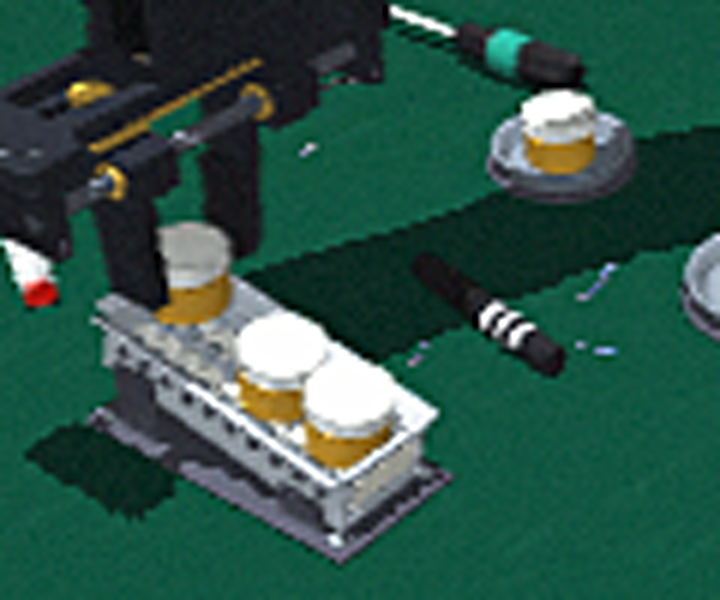

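Emit:
carry_out --moves "0 0 0.003 0;0 0 0.006 0;0 0 0.008 0;0 0 0.0095 0;0 0 0.0095 0;0 0 0.0095 0"

```text
t: 26.5
ee_pos: [0.5669, 0.2219, 0.0656]
eef_rot: [[-0.99, -0.14, -0.0], [-0.14, 0.99, -0.0], [0.0, -0.0, -1.0]]
wrist_force: [-0.1, -0.0, -0.2]
opening: 0.414
```

Run:
```python
from h import *
s=robot.state();print(s['wrist_force'])
plan(.567,.2213,.0645,187.9)
im=robot.grab_frame("wrist");crop(im,150,360,100,300,3,'pics/w19.png')
im=robot.grab_frame("scene");crop(im,130,250,170,270,6,'pics/s19.png')
```

```text
[-0.05388695 -0.04479036 -0.16009356]
t 26.50 psi -171.96 q7 22 q1 0 pos [0.5669 0.2219 0.0656] shift [-0.     -0.0006  0.0011] yaw 0.0024 rows 0.0
```

View pics/w19.png

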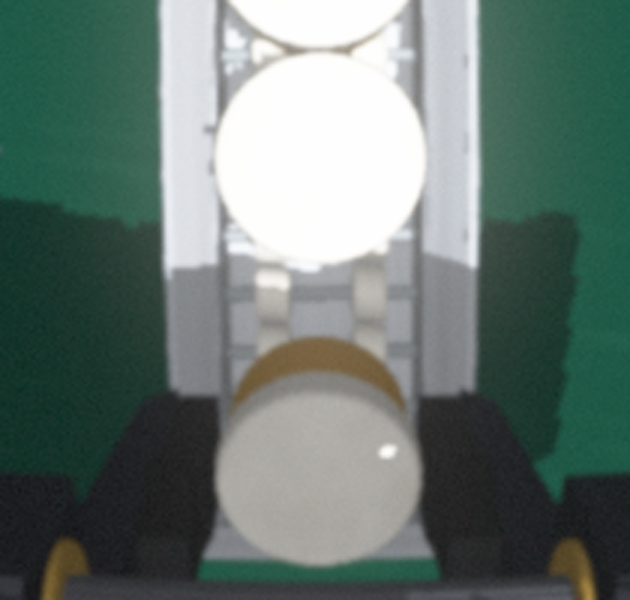

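View pics/s19.png

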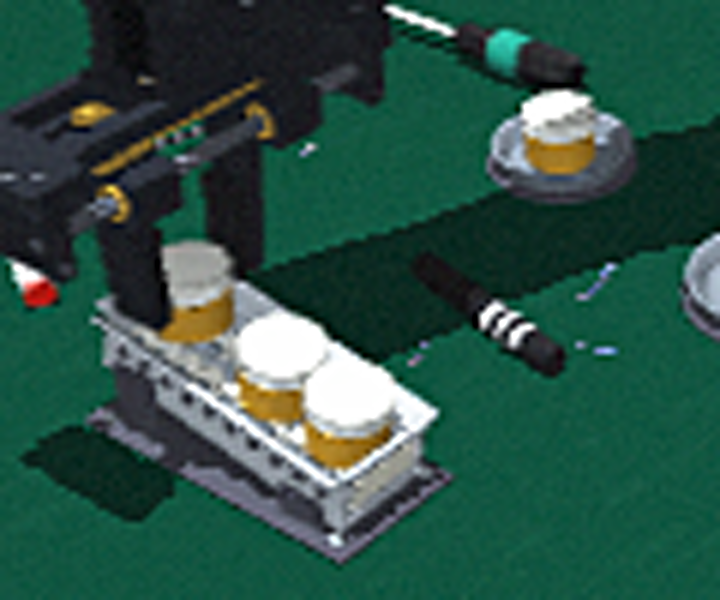

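Emit:
carry_out --moves "0 0 0.0005 0;0 0 0.001 0;0 0 0.0015 0;0 0 0.0015 0;0 0 0.0015 0"

```text
t: 27.02
ee_pos: [0.567, 0.2219, 0.0642]
eef_rot: [[-0.99, -0.14, 0.0], [-0.14, 0.99, -0.0], [-0.0, -0.0, -1.0]]
wrist_force: [-0.4, 0.5, -0.2]
opening: 0.412
```

Emit:
carry_out --moves "0 0 0 0;0 0 0 0;0 0 0 0;0 0 0 0;0 0 0 0;0 0 0 0;0 0 0 0;0 0 0 0;0 0 0 0;0 0 0 0;0 0 0 0;0 0 0 0" --gripper 0

```text
t: 28.02
ee_pos: [0.567, 0.2219, 0.0642]
eef_rot: [[-0.99, -0.14, 0.0], [-0.14, 0.99, -0.0], [-0.0, -0.0, -1.0]]
wrist_force: [-0.1, 0.2, 0.2]
opening: 0.997
```

Emit:
carry_out --moves "0 0 -0.015 0;0 0 -0.04 0;0 0 -0.07 0;0 0 -0.1 0;0 0 -0.1 0;0 0 -0.1 0"

```text
t: 28.52
ee_pos: [0.5679, 0.2229, 0.1671]
eef_rot: [[-0.99, -0.14, 0.004], [-0.14, 0.99, 0.002], [-0.004, 0.002, -1.0]]
wrist_force: [-1.0, -0.1, -1.0]
opening: 1.005
```

Run:
```python
from h import *
plan(.64,.23,.16,187.9)
im=robot.grab_frame("wrist");cv2.imwrite('pics/w20.png',im[...,::-1])
im=robot.grab_frame("scene");crop(im,130,250,170,270,6,'pics/s20.png')
```

```text
t 28.52 psi -171.97 q7 28 q1 3 pos [0.5679 0.2229 0.1671] shift [-0.0723 -0.003   0.0074] yaw 0.0023 rows 1.7
```

View pics/w20.png

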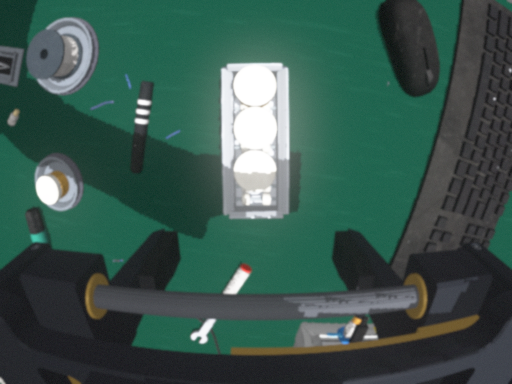

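View pics/s20.png

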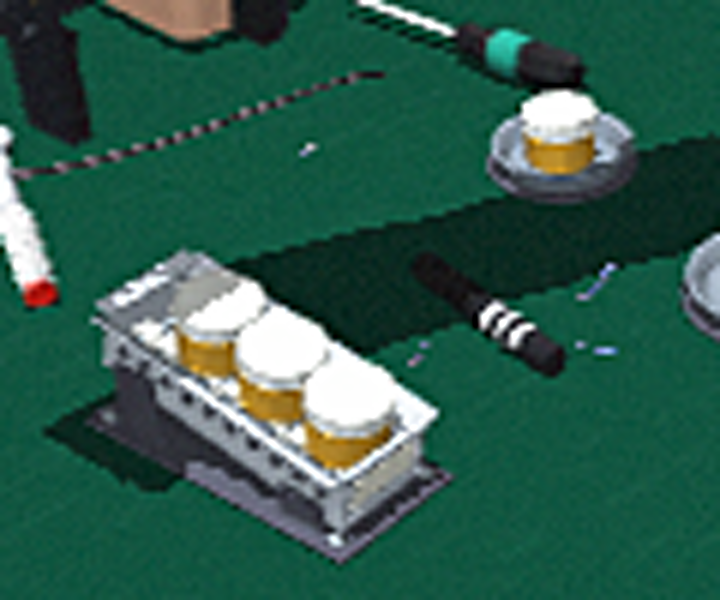

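Run:
```python
from h import *
im=robot.grab_frame("top");crop(im,140,410,130,240,2.9,'pics/t3.png')
im=robot.grab_frame("scene");crop(im,140,360,140,265,3.6,'pics/s3.png')
print(robot.state()['t'])
```

```text
28.7167
```

View pics/t3.png

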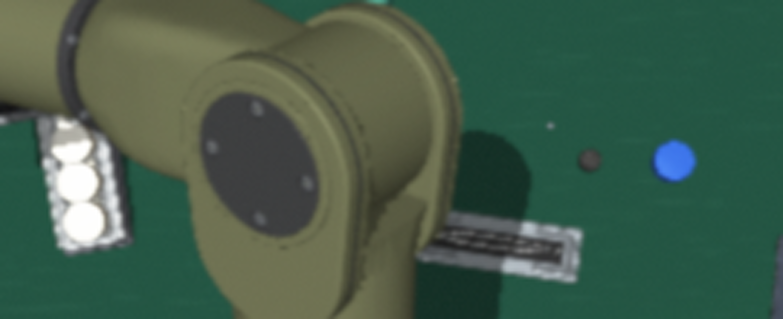

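View pics/s3.png

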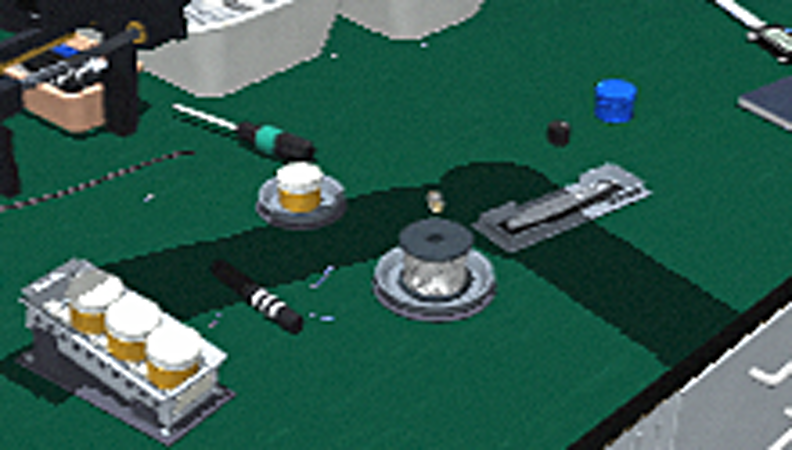

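Run:
```python
from h import *
print('spool',at("scene",(260.5,205.6),.043),'dish(scene)',at("scene",(435/3.6+139.6,278/3.6+139.6),.013))
s={'ee_pos':[.5992,-.2692,.1175],'eef_rot':[[.165,.986,-.002],[.986,-.165,.001],[0,-.002,-1]]}
im=cv2.imread('pics/w5.png');cv2.imwrite('pics/w5c.png',cv2.resize(im[25:205,55:135],None,fx=3.3,fy=3.3,interpolation=2))
```

```text
spool [ 0.45439342 -0.01634627  0.043     ] dish(scene) [ 0.44717214 -0.00953323  0.013     ]
```

View pics/w5c.png

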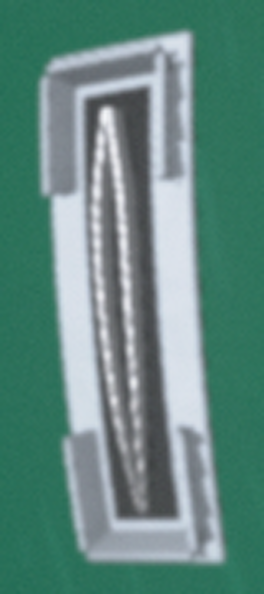

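Run:
```python
from h import *
plan(.56,-.0,.17,187.9)
```

```text
t 28.72 psi -171.96 q7 28 q1 3 pos [0.5664 0.2212 0.1632] shift [ 0.0373 -0.2181 -0.0065] yaw 0.0024 rows 5.3
```

Emit:
carry_out --moves "0.006 -0.035 -0.006 0;0.012 -0.07 -0.006 0;0.018 -0.105 -0.006 0;0.024 -0.14 -0.006 0;0.03 -0.175 -0.006 0;0.036 -0.21 -0.006 0;0.037 -0.218 -0.006 0;0.037 -0.218 -0.006 0;0.037 -0.218 -0.006 0;0.037 -0.218 -0.006 0"

```text
t: 29.55
ee_pos: [0.5607, 0.0032, 0.1702]
eef_rot: [[-0.99, -0.142, -0.0], [-0.142, 0.99, 0.002], [-0.0, 0.002, -1.0]]
wrist_force: [1.4, 0.8, 0.5]
opening: 1.003
```

Run:
```python
from h import *
s=robot.state()
im=robot.grab_frame("wrist");cv2.imwrite('pics/w21.png',im[...,::-1])
print(s['ee_pos'])
```

```text
[0.56067899 0.00317274 0.17020988]
```

View pics/w21.png

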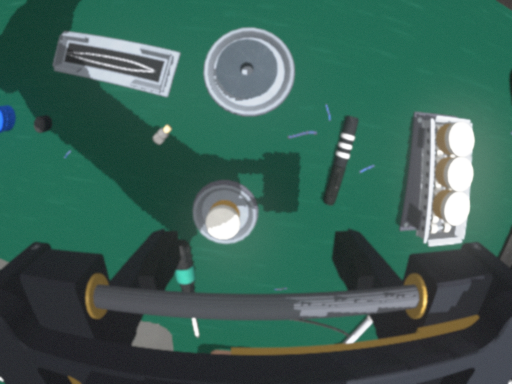

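Run:
```python
from h import *
s=robot.state()
im=cv2.imread('pics/w21.png');hsv=cv2.cvtColor(im,cv2.COLOR_BGR2HSV)
def blob(b,cond,z):
    m=cond.astype(np.uint8);sub=np.zeros_like(m);sub[b[0]:b[1],b[2]:b[3]]=1;m*=sub
    cs,_=cv2.findContours(m,0,1);c=max(cs,key=cv2.contourArea)[:,0]
    P=np.array([at("wrist",p,z,s)[:2] for p in c]).astype(np.float32);return cv2.fitEllipse(P)
S=hsv[...,1]<80
print(blob((22,122,198,300),S,.013),'spool',at("wrist",(246.5,69),.043,s))
print(blob((172,250,185,265),S,.013),'pot',at("wrist",(223,222),.031,s))
cv2.imwrite('pics/w21c.png',cv2.resize(im[15:255,180:310],None,fx=2.4,fy=2.4))
```

```text
((0.4568474590778351, -0.01863337866961956), (0.09175976365804672, 0.09215836971998215), 118.61286163330078) spool [ 0.45766082 -0.01975405  0.043     ]
((0.6111840605735779, -0.02437257394194603), (0.07401168346405029, 0.07809260487556458), 84.84510803222656) pot [ 0.6140998  -0.02374726  0.031     ]
```

View pics/w21c.png

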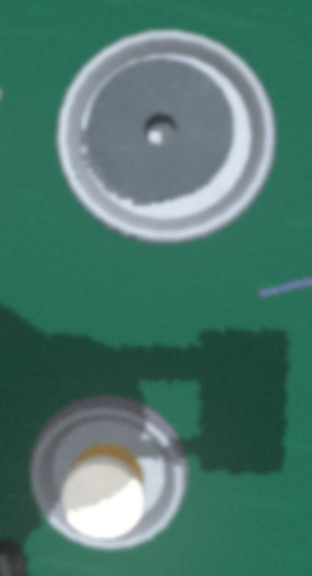

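Spool is about 1.4 mm and pot about 3 mm from their dish centres. The lane pots sit at (455,139), (455,174) and (454,208), and the tweezers lie in the rest. Handing in.

```bash
python3 -c "
from h import *
print(robot.state()['t'],robot.sign_off())"
```

```text
the job is handed in; nothing more can be done
29.6 None
```

I handed the job in at 29.6 s of the 102 s allowed, with everything placed. No verdict was given, so what follows rests on my own measurements.

- **Tweezers:** flat along the long rest, about 2 mm off centre along it by eye.
- **Spool:** in the large dish, about 1.4 mm from its centre.
- **Oldest pot:** upright in the small dish, about 3 mm from its centre.
- **Lane:** the other two pots rolled to the front when the oldest was lifted. The fresh pot, set at the loading place, rolled down to touch them. I measured the first two lids within about 2 mm of where the earlier pots had stood. The fresh pot's place I checked only in the pictures.

No pot tipped, and the gripper was open and clear of everything at hand-in. Wrist forces stayed within about 6 N wherever I read them.

**Checks that disagreed:**
- A scene-camera estimate of the large dish came out roughly 10 mm from the wrist-camera one. I had picked that pixel by eye on a partly hidden rim, so I trusted the wrist view from above.
- Close-up wrist views showed the gripped pots 4 to 5 mm off the tool point. For the fresh pot the view before gripping suggested almost no offset, so I allowed about 2.5 mm when loading it, within the 8 mm to spare.

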